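Reload the sample reader

ROBOT

A 6-joint arm with a two-finger parallel gripper is mounted at the origin on the work surface. World frame = base frame: x ahead of the robot, y to its left, z up, the work surface at z = 0. Lengths are in m, angles in rad, forces in N, time in s.
With the tool pointing down it reaches from about 0.375 to 0.975 m from the base axis. Payload 3.8 kg.
Tool frame: the origin (TCP) lies between the finger pads; the fingertips stand 8 mm ahead of it and the grasp point (between the pads) lies 11 mm behind it (tcp_to_tips is the distance from the TCP to the fingertips, in m); z points along the fingers, y is the line along which they close (so a half turn about z gives the same grasp; the last joint's range is limited). The gripper opens to 85 mm and grips with 20 to 120 N. Pads are 22 mm wide; open, the fingers measure 114 mm over their backs; the gripper's body (76 mm by 85 mm) begins 54 mm behind the grasp point. The pads swing forward as they close: fully open they stand 13 mm farther back than shut.
Start: joints at [1.15, 0.264, 1.604, -0, 1.274, -0.037], TCP at [0.253, 0.626, 0.239] pointing down, gripper open.
Joint ranges: [-2.63, 2.63], [-0.94, 2.18], [0.31, 2.57], [-1.31, 4.45], [0, 2.66], [-2.55, 2.55]. Speed limits (rad/s): [2.57, 2.57, 3.14, 3.14, 3.14, 3.14].

INTERFACE

Orientations are given as a rotation vector (axis times angle).
In Python, from workcell import * gives the robot as it stands.
- The arm moves only by the tool move_arm, never from a script. Its argument "series" is one flat list of numbers, 7 for each row, row after row: the finger opening in cm, from 0 to 8.54, then the shift along the tool's x, y, z in cm, then the turn, a rotation vector about the tool's x, y, z in degrees. A call has 1 to 5 rows; each row shifts and turns the commanded pose from where the row before left it, along the tool's axes as they then stand; what a row does not reach is not made up. A row lasts 1/8 s, in which the tool goes at most 62.5 mm and 10.7 degrees, less where a joint would pass 70% of its speed; a pose out of reach is approached as far as the arm can. A call is refused whole if a number of a shift passes 6.25 or a number of a turn 10.7, either way. A call with a gripper value outside its range is refused whole. The fingers move at their own pace and stop on an object; "grip_force" is the grip in N (left out, the last holds). Time passes only in rows, so rows that do not move let the fingers close. It gives the time, the measured TCP pose, the force, the opening and the grip force at its end, in the units of the state.
- read_state(): the state, without advancing time (a new reading comes with each control period).
- read_camera(name): name is "scene" or "side" or "wrist"; returns the picture (384x512x3 uint8, red, green, blue); there is no depth.
- calibration(name): a dict with "camera_matrix" (3x3 intrinsics, pixels), "rvec" (rotation vector, rad) and "tvec" (3), from world to camera coordinates, as OpenCV has them. Camera axes: x right, y down, z forward; pixel columns grow to the right and rows downward; lengths in m; the calibration is good to about 2 mm. The wrist camera is an equidistant fisheye: a pixel r from the principal point sees the ray r / f radians off the axis. A picture is of the moment at which its call begins: read the wrist's pose just before it. calibration takes no time and is no camera call; for the wrist camera it gives the pose at the moment of the call.
- finish_job(): hands the job in; it is judged then, once.
The state is a dict: "time": time; "q": joint angles; "joint_vel": joint speeds; "joint_torque": joint torques, N m; "tool_pos": TCP position; "tcp_rot": TCP orientation; "wrist_force": force on the tool from outside, world axes, zero at the start; "torque": the same for the moment, N m; "width": opening from 0.0 (shut) to 1.0 (fully open); "grip_force": force on a finger pad.
Only numpy, scipy, OpenCV 4.12 (cv2) and the standard library are available. Lean on these libraries where they do the work, as an engineer would, in place of code of your own. Each camera call takes 0.05 s, during which the arm holds its last target. There are 200 camera calls.

TASK

Reload the sample reader: draw its carriage all the way out to the stop, move the spent rectangular cartridge(s) off it and stand them in the steel tray, then stand every round specimen pot from the bench upright on the carriage, centred on the black line in one straight row, side by side with less than a finger's width (20 mm) between neighbours. When all is loaded, slide the carriage fully home into the reader and let go; leave the other things on the bench where they are.

Things in the scene. Friction and masses are not known exactly. Their poses are not given: they have to be found in the camera images.
- carriage (a joint): slide of the sample reader's carriage, in m: 0 = fully home inside the clear hood (inner stop), 0.28 = fully drawn out (outer stop); stays where it is left, about 2 N to move
- row_mark (a point): centre of the black line on top of the carriage's deck, at the height of the deck's surface (8 mm above the bench). It moves with the carriage. Its y axis runs along the line and is the direction in which the carriage draws out; z up. The grey deck is flat, without rims, 140 mm wide (x), from y = -175 to +215 mm; the line is 246 mm long
- carriage_handle (a point): centre of the top of the carriage's handle, an upright black square post 24 x 24 mm, its top 76 mm above the bench and 68 mm above the deck, square to the carriage, 200 mm in +y of row_mark; it moves with the carriage
- reader: the fixed sample reader: clear hood 162 mm wide and 75 mm high (tunnel 152 mm wide, 70 mm high) running 310 mm in -y from its mouth to a white tower 270 mm high, 190 mm long, 200 mm wide (x -60 to +140 mm). Origin on the bench, mid-mouth; y points out of the mouth along the slide, z up. row_mark lies at y = -130 mm here at joint 0, +150 mm at the outer stop
- tray: fixed shallow steel tray 150 (x) by 190 (y) mm, rim 18 mm high, walls 3 mm, floor about 3 mm thick; origin at the centre of its underside, z up
- pot1: squat round white specimen pot with a closed lid, a plain upright cylinder 40 mm in diameter and 42 mm high, 70 g; 3 to 5 of the five such pots are present; origin at the centre of its underside, z up
- pot2: squat round white specimen pot with a closed lid, a plain upright cylinder 40 mm in diameter and 42 mm high, 70 g; 3 to 5 of the five such pots are present; origin at the centre of its underside, z up
- pot3: squat round white specimen pot with a closed lid, a plain upright cylinder 40 mm in diameter and 42 mm high, 70 g; 3 to 5 of the five such pots are present; origin at the centre of its underside, z up
- pot4: squat round white specimen pot with a closed lid, a plain upright cylinder 40 mm in diameter and 42 mm high, 70 g; 3 to 5 of the five such pots are present; origin at the centre of its underside, z up
- pot5: squat round white specimen pot with a closed lid, a plain upright cylinder 40 mm in diameter and 42 mm high, 70 g; 3 to 5 of the five such pots are present; origin at the centre of its underside, z up
- cartridge1: spent cartridge: white rectangular block 36 mm (its x) by 32 mm (its y), 36 mm high, 60 g, standing on the carriage at the start; 1 or 2 present; origin at the centre of its underside, z up
- cartridge2: spent cartridge: white rectangular block 36 mm (its x) by 32 mm (its y), 36 mm high, 60 g, standing on the carriage at the start; 1 or 2 present; origin at the centre of its underside, z up
- beaker: bystander: small empty glass beaker 52 mm across, 65 mm high, among the pots; origin at the centre of its underside
- cup: bystander: white plastic cup 70 mm across, 80 mm high; origin at the centre of its underside
- tape: bystander: flat roll of paper tape 70 mm across, 22 mm high; origin at the centre of its underside
- syringe: bystander: empty syringe lying on the bench, about 110 mm long along its x; origin at the centre of its underside
- glovebox: bystander: white box of gloves, 90 x 220 mm, 75 mm high; origin at the centre of its underside
- stapler: bystander: stapler 120 mm long along its x, 32 mm wide, 44 mm high; origin at the centre of its underside
Things that resemble listed ones, but are neither listed nor needed, are in the scene too. Leave any green look-alike of the pot4 alone.

How it is judged:
On the way, in this order (a step that is already met when the one before it is completed fails the run):
1. the carriage is drawn out to its outer stop (within 8 mm) (value of joint carriage above 0.272 m), for 0.2 s.
2. with the carriage still drawn out (beyond 0.25 m), every cartridge stands in the tray and every pot stands in the row on the carriage (value of joint carriage above 0.25 m and x of pot1 in the frame of row_mark between -0.012 and 0.012 m and y of pot1 in the frame of row_mark between -0.112 and 0.112 m and z of pot1 in the frame of row_mark between -0.005 and 0.006 m and angle between each of pot1, pot2, pot3, pot4, pot5, cartridge1, cartridge2's own z axis and vertical below 0.12 rad and (horizontal distance between pot1 and pot2 below 0.068 m or horizontal distance between pot1 and pot3 below 0.068 m or horizontal distance between pot1 and pot4 below 0.068 m or horizontal distance between pot1 and pot5 below 0.068 m) and x of pot2 in the frame of row_mark between -0.012 and 0.012 m and y of pot2 in the frame of row_mark between -0.112 and 0.112 m and z of pot2 in the frame of row_mark between -0.005 and 0.006 m and (horizontal distance between pot2 and pot1 below 0.068 m or horizontal distance between pot2 and pot3 below 0.068 m or horizontal distance between pot2 and pot4 below 0.068 m or horizontal distance between pot2 and pot5 below 0.068 m) and x of pot3 in the frame of row_mark between -0.012 and 0.012 m and y of pot3 in the frame of row_mark between -0.112 and 0.112 m and z of pot3 in the frame of row_mark between -0.005 and 0.006 m and (horizontal distance between pot3 and pot1 below 0.068 m or horizontal distance between pot3 and pot2 below 0.068 m or horizontal distance between pot3 and pot4 below 0.068 m or horizontal distance between pot3 and pot5 below 0.068 m) and x of pot4 in the frame of row_mark between -0.012 and 0.012 m and y of pot4 in the frame of row_mark between -0.112 and 0.112 m and z of pot4 in the frame of row_mark between -0.005 and 0.006 m and (horizontal distance between pot4 and pot1 below 0.068 m or horizontal distance between pot4 and pot2 below 0.068 m or horizontal distance between pot4 and pot3 below 0.068 m or horizontal distance between pot4 and pot5 below 0.068 m) and x of pot5 in the frame of row_mark between -0.012 and 0.012 m and y of pot5 in the frame of row_mark between -0.112 and 0.112 m and z of pot5 in the frame of row_mark between -0.005 and 0.006 m and (horizontal distance between pot5 and pot1 below 0.068 m or horizontal distance between pot5 and pot2 below 0.068 m or horizontal distance between pot5 and pot3 below 0.068 m or horizontal distance between pot5 and pot4 below 0.068 m) and x of cartridge1 in the frame of tray between -0.07 and 0.07 m and y of cartridge1 in the frame of tray between -0.09 and 0.09 m and z of cartridge1 in the frame of tray between -0.002 and 0.01 m and x of cartridge2 in the frame of tray between -0.07 and 0.07 m and y of cartridge2 in the frame of tray between -0.09 and 0.09 m and z of cartridge2 in the frame of tray between -0.002 and 0.01 m), for 0.2 s.
3. the carriage is slid home to its inner stop (within 8 mm) (value of joint carriage below 0.008 m), for 0.2 s.
At the end, for the whole second after the job is handed in: Carriage home within 8 mm; every pot present upright on its deck, centre within 12 mm of the black line, 112 mm of its middle and 68 mm of another pot; every cartridge present upright on the tray floor; all released and at rest (value of joint carriage below 0.008 m and x of pot1 in the frame of row_mark between -0.012 and 0.012 m and y of pot1 in the frame of row_mark between -0.112 and 0.112 m and z of pot1 in the frame of row_mark between -0.005 and 0.006 m and angle between each of pot1, pot2, pot3, pot4, pot5, cartridge1, cartridge2's own z axis and vertical below 0.12 rad and (horizontal distance between pot1 and pot2 below 0.068 m or horizontal distance between pot1 and pot3 below 0.068 m or horizontal distance between pot1 and pot4 below 0.068 m or horizontal distance between pot1 and pot5 below 0.068 m) and x of pot2 in the frame of row_mark between -0.012 and 0.012 m and y of pot2 in the frame of row_mark between -0.112 and 0.112 m and z of pot2 in the frame of row_mark between -0.005 and 0.006 m and (horizontal distance between pot2 and pot1 below 0.068 m or horizontal distance between pot2 and pot3 below 0.068 m or horizontal distance between pot2 and pot4 below 0.068 m or horizontal distance between pot2 and pot5 below 0.068 m) and x of pot3 in the frame of row_mark between -0.012 and 0.012 m and y of pot3 in the frame of row_mark between -0.112 and 0.112 m and z of pot3 in the frame of row_mark between -0.005 and 0.006 m and (horizontal distance between pot3 and pot1 below 0.068 m or horizontal distance between pot3 and pot2 below 0.068 m or horizontal distance between pot3 and pot4 below 0.068 m or horizontal distance between pot3 and pot5 below 0.068 m) and x of pot4 in the frame of row_mark between -0.012 and 0.012 m and y of pot4 in the frame of row_mark between -0.112 and 0.112 m and z of pot4 in the frame of row_mark between -0.005 and 0.006 m and (horizontal distance between pot4 and pot1 below 0.068 m or horizontal distance between pot4 and pot2 below 0.068 m or horizontal distance between pot4 and pot3 below 0.068 m or horizontal distance between pot4 and pot5 below 0.068 m) and x of pot5 in the frame of row_mark between -0.012 and 0.012 m and y of pot5 in the frame of row_mark between -0.112 and 0.112 m and z of pot5 in the frame of row_mark between -0.005 and 0.006 m and (horizontal distance between pot5 and pot1 below 0.068 m or horizontal distance between pot5 and pot2 below 0.068 m or horizontal distance between pot5 and pot3 below 0.068 m or horizontal distance between pot5 and pot4 below 0.068 m) and x of cartridge1 in the frame of tray between -0.07 and 0.07 m and y of cartridge1 in the frame of tray between -0.09 and 0.09 m and z of cartridge1 in the frame of tray between -0.002 and 0.01 m and x of cartridge2 in the frame of tray between -0.07 and 0.07 m and y of cartridge2 in the frame of tray between -0.09 and 0.09 m and z of cartridge2 in the frame of tray between -0.002 and 0.01 m and linear speed of each of pot1, pot2, pot3, pot4, pot5, cartridge1, cartridge2 below 0.02 m/s); the robot touches nothing.
It fails at once if a bystander is displaced by more than 50 mm (distance of any of beaker, cup, tape, syringe, glovebox, stapler from where it was at the start of the episode above 0.05 m).
Of pot1, pot2, pot3, pot4, pot5 only 3 to 5 are there at a start; the rules pass over those that are not, and their reading is None.
Of cartridge1, cartridge2 only 1 to 2 are there at a start; the rules pass over those that are not, and their reading is None.
At some moment in a run one of pot1, pot2, pot3, pot4, pot5 may be knocked a few centimetres aside while the robot is not near it.
It also fails if it takes over 210 s, if anything falls off the work surface, if the arm or the gripper's body presses on something with over 40 N, if the wrist force passes 120 N, or if a joint passes its speed limit or range.

## Working session

There is one attempt and no reset: what is moved stays moved. The work goes in short steps, Python scripts to look and compute and a tool call to move; the robot and the scene stay as the last step left them, time stands still between calls to the robot, and variables do not carry over. Pictures are saved under pics/ and viewed, at most 14 in all, crops included, and the job is handed in when it is done.

Besides the shell and the picture viewer there is one more tool, called after "Call:" by a JSON object that holds its "name" and its "arguments". move_arm: Moves the arm, as the interface text tells. Its arguments: {"type":"object","properties":{"series":{"type":"array"},"grip_force":{"type":"number"}},"required":["series"]}

```bash
ls; mkdir -p pics
python3 - <<'E'
from workcell import *
import cv2
s=read_state(); print({k:s[k] for k in('time','tool_pos','tcp_rot','width')})
for n in('scene','side','wrist'):
    c=calibration(n); print(n,c)
    cv2.imwrite(f'pics/{n}0.png',read_camera(n)[:,:,::-1])
a=cv2.imread('pics/scene0.png');b=cv2.imread('pics/side0.png')
cv2.imwrite('pics/s0.png',cv2.resize(a,(800,600),interpolation=cv2.INTER_CUBIC))
cv2.imwrite('pics/d0.png',cv2.resize(b,(800,600),interpolation=cv2.INTER_CUBIC))
E
```

```text
pics
{'time': 0.0, 'tool_pos': array([0.25247699, 0.62523435, 0.23795484]), 'tcp_rot': array([-0.5990662 , -3.08346254,  0.00344672]), 'width': 1.000932566929591}
scene {'camera_matrix': array([[405.16658051,   0.        , 255.94521207],
       [  0.        , 405.16658051, 197.05468406],
       [  0.        ,   0.        ,   1.        ]]), 'rvec': array([ 1.73284234,  2.14296726, -0.57203844]), 'tvec': array([ 0.04632233, -0.45044184,  1.41912704])}
side {'camera_matrix': array([[419.55368655,   0.        , 252.86611501],
       [  0.        , 419.55368655, 192.47105262],
       [  0.        ,   0.        ,   1.        ]]), 'rvec': array([ 2.26828173, -0.66685632,  0.30582609]), 'tvec': array([-0.46380736,  0.31524409,  0.88804629])}
wrist {'camera_matrix': array([[297.31863964,   0.        , 257.42870262],
       [  0.        , 297.31863964, 192.03676661],
       [  0.        ,   0.        ,   1.        ]]), 'rvec': array([-2.39800303, -1.61829845, -0.22971019]), 'tvec': array([-0.67272841, -0.03852115,  0.3790117 ])}
```

View pics/s0.png

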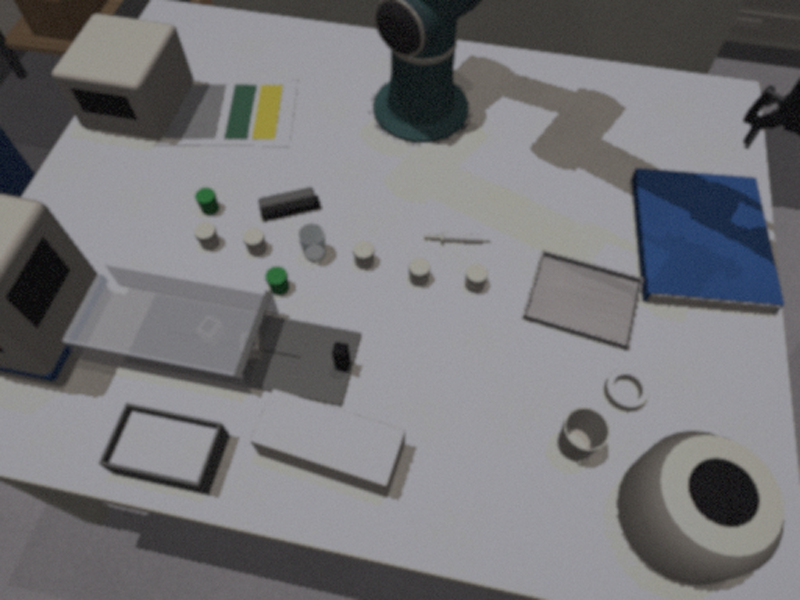

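View pics/d0.png

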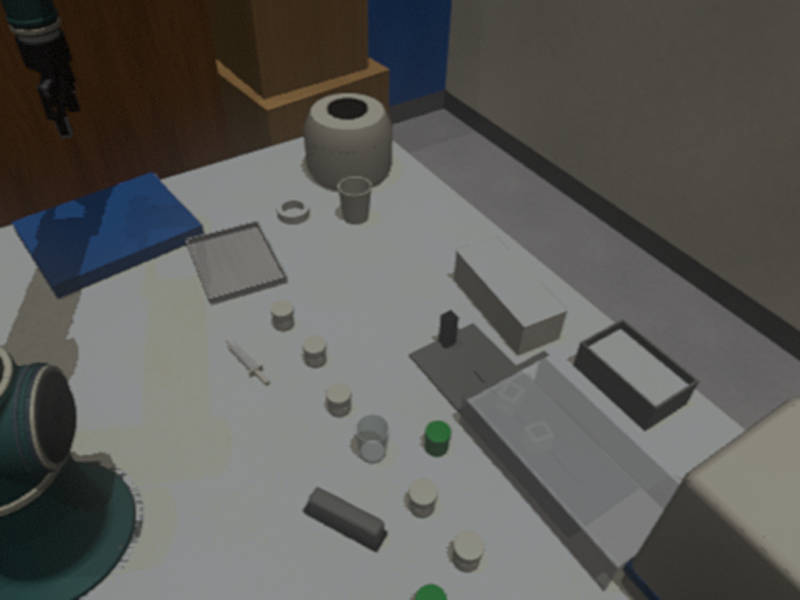

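View pics/wrist0.png

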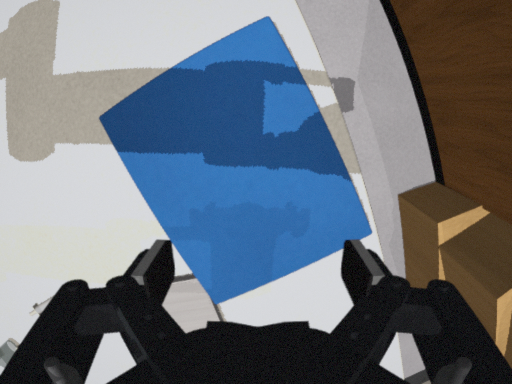

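The scene view (800-px scale) shows white pots at (206,235), (255,240), (364,254), (419,271) and (477,277). There are two green look-alikes at (207,200) and (278,280), which I will leave alone. The beaker is at (313,243), the handle at (341,350), the tray at (583,300) and the reader hood at (170,320). The side view shows two cartridges under the hood, at (512,393) and (540,434). The wrist view shows only the blue folder.

```bash
cat > h.py <<'E'
from workcell import *
import numpy as np, cv2
from scipy.spatial.transform import Rotation as R
def cal(n):
    c=calibration(n); return np.array(c['camera_matrix']),np.array(c['rvec']),np.array(c['tvec'])
def rays(n,px,c=None):
    K,r,t=c or cal(n); p=np.atleast_2d(px).astype(float)
    d=np.c_[(p[:,0]-K[0,2])/K[0,0],(p[:,1]-K[1,2])/K[1,1],np.ones(len(p))]
    if n=='wrist':
        th=np.hypot(d[:,0],d[:,1]); s=np.where(th>1e-9,np.sin(th)/np.maximum(th,1e-9),1)
        d=np.c_[d[:,0]*s,d[:,1]*s,np.cos(th)]
    M=R.from_rotvec(r).as_matrix(); return -M.T@t,d@M
def onz(n,px,z,c=None):
    o,d=rays(n,px,c); return o+d*((z-o[2])/d[:,2])[:,None]
def cross(a,pa,b,pb):
    oa,da=rays(a,pa);ob,db=rays(b,pb);out=[]
    for u,v in zip(da,db):
        k=np.linalg.lstsq(np.c_[u,-v],ob-oa,rcond=None)[0]; P,Q=oa+k[0]*u,ob+k[1]*v; out.append(np.r_[(P+Q)/2,np.linalg.norm(P-Q)])
    return np.array(out)
def proj(n,X):
    K,r,t=cal(n); X=np.atleast_2d(X).astype(float)
    if n=='wrist':
        p=X@R.from_rotvec(r).as_matrix().T+t; ph=np.hypot(p[:,0],p[:,1]); th=np.arctan2(ph,p[:,2])
        return np.c_[K[0,2]+K[0,0]*th*p[:,0]/ph,K[1,2]+K[1,1]*th*p[:,1]/ph]
    return cv2.projectPoints(X,r,t,K,None)[0][:,0]
def go(x,y,z,yaw=None):
    "shift in tool axes (cm) to world target, turn about tool z (deg) so that closing axis has heading yaw (deg)"
    s=read_state(); M=R.from_rotvec(s['tcp_rot']).as_matrix()
    d=np.array([x,y,z])-s['tool_pos']; a=np.degrees(np.arctan2(M[1,1],M[0,1]))
    print('shift cm',(M.T@d*100).round(2),'closing heading',round(a,1), 'turn z', None if yaw is None else round(-((yaw-a+90)%180-90),1),'tcp',s['tool_pos'].round(4),'t',s['time'],'tilt',M[:,2].round(3))
E
python3 - <<'E'
from h import *
np.set_printoptions(precision=3,suppress=True)
k=.64
S=np.array([[206,229],[255,235],[364,247],[419,265],[477,270]])*k
D=np.array([[468,545],[423,491],[338,393],[315,345],[282,309]])*k
print('pots scene',onz('scene',S,.042)); print('side',onz('side',D,.042)); print(cross('scene',S,'side',D))
print('handle',cross('scene',np.array([[341,346]])*k,'side',np.array([[448,314]])*k))
print('green',onz('scene',np.array([[207,194],[278,273]])*k,.042))
print('beaker',onz('scene',np.array([[313,255]])*k,.0))
print('tray rim',onz('scene',np.array([[545,254],[640,279],[628,346],[526,318]])*k,.018))
print('tray rim side',onz('side',np.array([[187,239],[256,224],[286,275],[211,300]])*k,.018))
print('deck corners',onz('scene',np.array([[361,332],[347,403]])*k,.008),onz('side',np.array([[410,353],[476,325]])*k,.008))
print('cartr tops side',onz('side',np.array([[512,388],[540,430]])*k,.044))
print('glovebox top',onz('scene',np.array([[270,400],[405,437],[390,475],[253,440]])*k,.075))
print('stapler',onz('scene',np.array([[259,197],[314,188],[320,208],[263,218]])*k,.03))
print('syringe',onz('scene',np.array([[425,237],[490,241]])*k,.01))
E
```

```text
pots scene [[ 0.45  -0.326  0.042]
 [ 0.444 -0.231  0.042]
 [ 0.428 -0.024  0.042]
 [ 0.446  0.084  0.042]
 [ 0.435  0.189  0.042]]
side [[ 0.449 -0.331  0.042]
 [ 0.444 -0.237  0.042]
 [ 0.429 -0.029  0.042]
 [ 0.446  0.078  0.042]
 [ 0.438  0.183  0.042]]
[[ 0.449 -0.329  0.039  0.003]
 [ 0.444 -0.234  0.039  0.005]
 [ 0.429 -0.026  0.04   0.004]
 [ 0.446  0.082  0.04   0.004]
 [ 0.437  0.187  0.041  0.006]]
handle [[ 0.653 -0.007  0.077  0.002]]
green [[ 0.369 -0.355  0.042]
 [ 0.517 -0.163  0.042]]
beaker [[ 0.438 -0.125  0.   ]]
tray rim [[0.356 0.309 0.018]
 [0.375 0.487 0.018]
 [0.52  0.469 0.018]
 [0.501 0.29  0.018]]
tray rim side [[0.374 0.486 0.018]
 [0.511 0.458 0.018]
 [0.493 0.284 0.018]
 [0.348 0.295 0.018]]
deck corners [[0.585 0.007 0.008]
 [0.721 0.016 0.008]] [[ 0.587  0.004  0.008]
 [ 0.724 -0.005  0.008]]
cartr tops side [[ 0.663 -0.167  0.044]
 [ 0.646 -0.25   0.044]]
glovebox top [[ 0.765 -0.092  0.075]
 [ 0.78   0.127  0.075]
 [ 0.841  0.117  0.075]
 [ 0.832 -0.097  0.075]]
stapler [[ 0.346 -0.258  0.03 ]
 [ 0.301 -0.158  0.03 ]
 [ 0.347 -0.133  0.03 ]
 [ 0.394 -0.234  0.03 ]]
syringe [[0.358 0.079 0.01 ]
 [0.341 0.204 0.01 ]]
```

Naming the candidates: the pots are the whites at (206,235), (255,240), (364,254), (419,271) and (477,277). The round things that don't fit are the greens at (207,200) and (278,280), which are look-alikes, and the glass beaker at (313,243). I'll confirm this in one crop.

Run:
```python
from h import *
np.set_printoptions(precision=3,suppress=True)
a=cv2.imread('pics/scene0.png')[110:265,115:325]
a=cv2.convertScaleAbs(a,alpha=1.4)
cv2.imwrite('pics/c1.png',cv2.resize(a,None,fx=3.8,fy=3.8,interpolation=cv2.INTER_CUBIC))
go(.653,-.007,.20,0); go(.653,-.007,.10,90)
```

```text
shift cm [-60.82 -43.63   3.9 ] closing heading 68.0 turn z 68.0 tcp [0.253 0.625 0.238] t 0.15 tilt [-0.001 -0.002 -1.   ]
shift cm [-60.82 -43.62  13.9 ] closing heading 68.0 turn z -22.0 tcp [0.253 0.625 0.238] t 0.15 tilt [-0.001 -0.002 -1.   ]
```

View pics/c1.png

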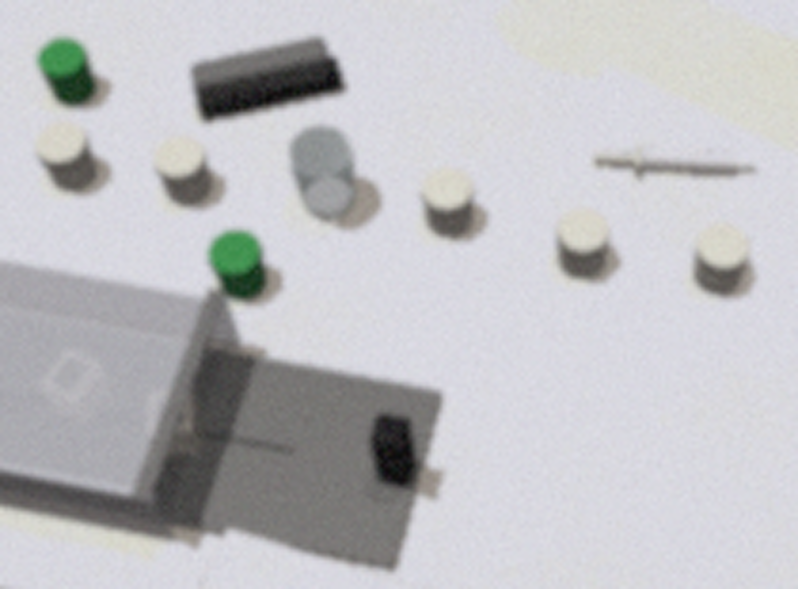

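The crop confirms five white pots, two green look-alikes, the glass beaker and the stapler, plus the handle at the deck's outer end. Next I turn the closing axis to the world x axis and go above the handle.

Call:
{"name": "move_arm", "arguments": {"series": [8.54, 0, 0, 0, 0, 0, 9.7, 8.54, 0, 0, 0, 0, 0, 9.7, 8.54, 0, 0, 0, 0, 0, 9.7, 8.54, 0, 0, 0, 0, 0, 9.7, 8.54, 0, 0, 0, 0, 0, 9.7], "grip_force": 30}}

```text
time: 0.78
tool_pos: [0.2526, 0.6256, 0.2387]
tcp_rot: [1.82, 2.56, -0.001]
wrist_force: [0.0, 0.8, -1.0]
width: 0.995
grip_force: 0.0
```

Call:
{"name": "move_arm", "arguments": {"series": [8.54, 0, 0, 0, 0, 0, 9.7, 8.54, 0, 0, 0, 0, 0, 9.7, 8.54, -4.2, 2.67, 0, 0, 0, 0, 8.54, -4.2, 2.67, 0, 0, 0, 0, 8.54, -4.2, 2.67, 0, 0, 0, 0]}}

```text
time: 1.4
tool_pos: [0.3335, 0.4987, 0.2388]
tcp_rot: [2.218, 2.224, -0.001]
wrist_force: [0.1, 0.2, 1.0]
width: 1.004
grip_force: 0.0
```

Call:
{"name": "move_arm", "arguments": {"series": [8.54, -4.2, 2.67, 0, 0, 0, 0, 8.54, -4.2, 2.67, 0, 0, 0, 0, 8.54, -4.2, 2.67, 0, 0, 0, 0, 8.54, -4.2, 2.67, 0, 0, 0, 0, 8.54, -4.2, 2.67, 0, 0, 0, 0]}}

```text
time: 2.02
tool_pos: [0.4675, 0.2888, 0.2391]
tcp_rot: [-2.219, -2.224, 0.0]
wrist_force: [0.4, 0.3, 0.3]
width: 1.002
grip_force: 0.0
```

Call:
{"name": "move_arm", "arguments": {"series": [8.54, -4.2, 2.67, 0, 0, 0, 0, 8.54, -4.2, 2.67, 0, 0, 0, 0, 8.54, -4.2, 2.67, 0, 0, 0, 0, 8.54, -4.2, 2.67, 0, 0, 0, 0, 8.54, -4.2, 2.67, 0, 0, 0, 0]}}

```text
time: 2.65
tool_pos: [0.6014, 0.0791, 0.239]
tcp_rot: [-2.219, -2.223, 0.0]
wrist_force: [1.3, 1.3, 0.3]
width: 1.002
grip_force: 0.0
```

Run:
```python
from h import *
np.set_printoptions(precision=3,suppress=True)
f=lambda p:np.array(p)/3.8+[115,110]
print('line/edges',onz('scene',f([[200,438],[292,450],[255,358],[440,392],[225,527],[395,569]]),.008))
go(.653,-.007,.06,0)
cv2.imwrite('pics/w1.png',read_camera('wrist')[:,:,::-1])
print('handle px',proj('wrist',[[.653,-.007,.076]]))
```

```text
line/edges [[ 0.66  -0.153  0.008]
 [ 0.655 -0.085  0.008]
 [ 0.589 -0.134  0.008]
 [ 0.588  0.007  0.008]
 [ 0.722 -0.114  0.008]
 [ 0.727  0.009  0.008]]
shift cm [-8.62  5.15 17.9 ] closing heading 0.1 turn z 0.1 tcp [0.601 0.079 0.239] t 2.65 tilt [-0.  0. -1.]
handle px [[299.156 245.549]]
```

View pics/w1.png

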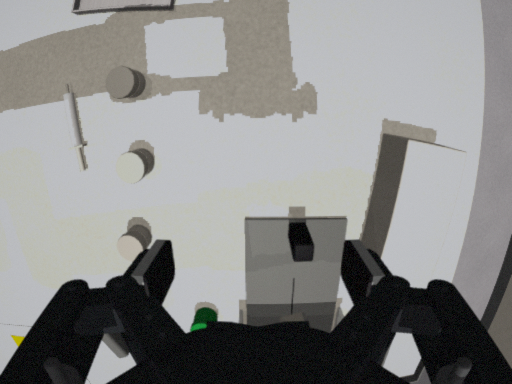

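The wrist view shows the handle top near (302,247) against a predicted (299,246), and the carriage is aligned with the world axes. The moves are accurate, so I descend and grip the handle.

Call:
{"name": "move_arm", "arguments": {"series": [8.54, -4.3, 2.65, 3, 0, 0, 0, 8.54, -4.3, 2.65, 3, 0, 0, 0, 8.54, 0, 0, 5, 0, 0, 0, 8.54, 0, 0, 5, 0, 0, 0, 8.54, 0, 0, 2.9, 0, 0, 0]}}

```text
time: 3.32
tool_pos: [0.6515, -0.0054, 0.0464]
tcp_rot: [-2.217, -2.22, 0.006]
wrist_force: [-0.7, -0.7, 0.2]
width: 0.998
grip_force: 0.0
```

Call:
{"name": "move_arm", "arguments": {"series": [2, 0, 0, 0, 0, 0, 0, 1, 0, 0, 0, 0, 0, 0, 1, 0, 0, 0, 0, 0, 0, 1, 0, 0, 0, 0, 0, 0, 1, 0, 0, 0, 0, 0, 0]}}

```text
time: 3.95
tool_pos: [0.6539, -0.0053, 0.0529]
tcp_rot: [-2.219, -2.224, 0.0]
wrist_force: [-5.6, 0.7, 6.7]
width: 0.276
grip_force: 31.7
```

Call:
{"name": "move_arm", "arguments": {"series": [1, 1.5, 0, 0, 0, 0, 0, 1, 3, 0, 0, 0, 0, 0, 1, 3, 0, 0, 0, 0, 0, 1, 3, 0, 0, 0, 0, 0, 1, 2, 0, 0, 0, 0, 0]}}

```text
time: 4.58
tool_pos: [0.6538, 0.1203, 0.0529]
tcp_rot: [2.218, 2.224, -0.0]
wrist_force: [-3.4, -3.7, 6.4]
width: 0.278
grip_force: 31.5
```

Run:
```python
from h import *
a=read_camera('scene')[:,:,::-1][150:265,60:300]
cv2.imwrite('pics/c2.png',cv2.resize(cv2.convertScaleAbs(a,alpha=1.4),None,fx=3.3,fy=3.3,interpolation=cv2.INTER_CUBIC))
print(read_state()['tool_pos'],read_state()['wrist_force'])
```

```text
[0.65383138 0.12296212 0.05290618] [-3.92059673  3.55307677  6.81697497]
```

View pics/c2.png

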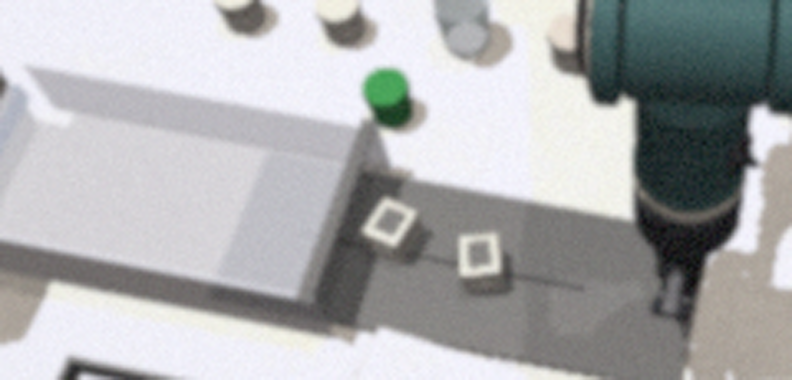

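Two cartridges are now out of the hood, at crop (389,222) and (480,254). I keep pulling.

Call:
{"name": "move_arm", "arguments": {"series": [1, 1.5, 0, 0, 0, 0, 0, 1, 1.5, 0, 0, 0, 0, 0, 1, 1, 0, 0, 0, 0, 0, 1, 1, 0, 0, 0, 0, 0, 1, 0, 0, 0, 0, 0, 0]}}

```text
time: 5.25
tool_pos: [0.6538, 0.171, 0.0529]
tcp_rot: [-2.219, -2.224, -0.002]
wrist_force: [-4.2, 1.6, 4.7]
width: 0.275
grip_force: 31.5
```

Call:
{"name": "move_arm", "arguments": {"series": [1, 0.8, 0, 0, 0, 0, 0, 1, 0.8, 0, 0, 0, 0, 0, 1, 0.8, 0, 0, 0, 0, 0, 1, 0.8, 0, 0, 0, 0, 0, 1, 0, 0, 0, 0, 0, 0]}}

```text
time: 5.88
tool_pos: [0.6538, 0.2027, 0.0529]
tcp_rot: [-2.219, -2.224, -0.002]
wrist_force: [-4.8, 1.4, 5.4]
width: 0.278
grip_force: 31.5
```

Call:
{"name": "move_arm", "arguments": {"series": [1, 0.6, 0, 0, 0, 0, 0, 1, 0.6, 0, 0, 0, 0, 0, 1, 0.6, 0, 0, 0, 0, 0, 1, 0.6, 0, 0, 0, 0, 0, 1, 0, 0, 0, 0, 0, 0]}}

```text
time: 6.5
tool_pos: [0.6536, 0.2139, 0.0514]
tcp_rot: [2.21, 2.219, -0.022]
wrist_force: [-2.3, -35.5, 5.9]
width: 0.277
grip_force: 29.2
```

Call:
{"name": "move_arm", "arguments": {"series": [1, -0.8, 0, 0, 0, 0, 0, 4.5, 0, 0, 0, 0, 0, 0, 5.5, 0, 0, 0, 0, 0, 0, 6, 0, 0, 0, 0, 0, 0, 6, 0, 0, -6, 0, 0, 0]}}

```text
time: 7.12
tool_pos: [0.6485, 0.2172, 0.104]
tcp_rot: [-2.213, -2.22, 0.018]
wrist_force: [0.9, 0.2, 0.6]
width: 0.704
grip_force: 0.0
```

Call:
{"name": "move_arm", "arguments": {"series": [6, -3, 0, -5, 0, 0, 0, 6, -4, 0, -5, 0, 0, 0, 8.54, -5, 0, -3, 0, 0, 0, 8.54, -5, 0, 0, 0, 0, 0, 8.54, -5, 0, 0, 0, 0, 0]}}

```text
time: 7.75
tool_pos: [0.6546, -0.0019, 0.2405]
tcp_rot: [2.216, 2.224, 0.003]
wrist_force: [0.7, 0.8, -0.8]
width: 1.002
grip_force: 0.0
```

Run:
```python
from h import *
np.set_printoptions(precision=4,suppress=True)
c=cal('wrist'); go(.65,0,.2,0)
cv2.imwrite('pics/w2.png',read_camera('wrist')[:,:,::-1])
cv2.imwrite('pics/scene2.png',read_camera('scene')[:,:,::-1]);cv2.imwrite('pics/side2.png',read_camera('side')[:,:,::-1])
import pickle;pickle.dump(c,open('w2.pkl','wb'))
f=lambda p:np.array(p)/3.3+[60,150]
print(onz('scene',f([[389,222],[480,254]]),.044)+[0,.091,0])
a=cv2.imread('pics/side2.png')[90:330,180:420]; a=cv2.convertScaleAbs(a,alpha=1.4)
b=cv2.imread('pics/w2.png')
cv2.imwrite('pics/m2.png',np.hstack([cv2.resize(b,(512,384)),cv2.resize(a,(288,384),interpolation=cv2.INTER_CUBIC)]))
```

```text
shift cm [ 0.19 -0.47  4.05] closing heading 0.2 turn z 0.2 tcp [ 0.6546 -0.0019  0.2405] t 7.75 tilt [ 0.003  0.    -1.   ]
[[ 0.647  -0.0304  0.044 ]
 [ 0.6592  0.049   0.044 ]]
```

View pics/m2.png

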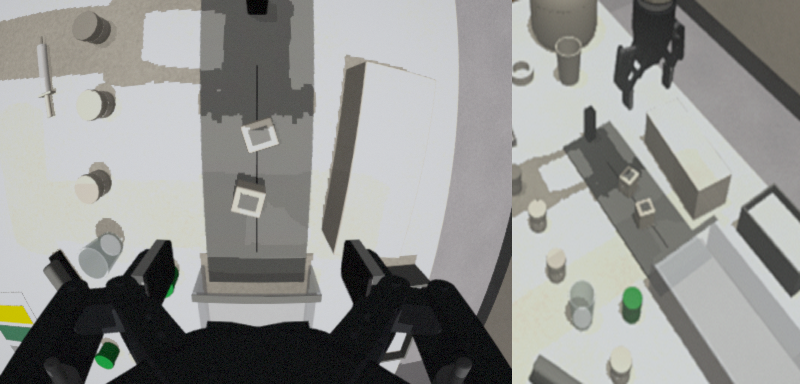

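The wrist view shows the drawn-out deck, with the line running from (257,65) to (257,252) and cartridges at (260,135) and (249,199). The handle is at (257,5). I measure all of them now.

```bash
cat >> h.py <<'E'
def rects(g,box,thr,z,c,n='wrist',amin=300,amax=1500):
    x0,y0,x1,y1=box; m=(g[y0:y1,x0:x1]>thr).astype(np.uint8)
    for k in cv2.findContours(m,cv2.RETR_EXTERNAL,cv2.CHAIN_APPROX_NONE)[0]:
        if not amin<cv2.contourArea(k)<amax: continue
        P=onz(n,k[:,0]+[x0,y0],z,c)[:,:2]; r=cv2.minAreaRect((P*1000).astype(np.float32))
        print('px',(k[:,0].mean(0)+[x0,y0]).round(),'centre mm',np.round(r[0],1),'size',np.round(r[1],1),'ang',round(r[2],1))
E
python3 - <<'E'
from h import *
import pickle
np.set_printoptions(precision=4,suppress=True)
c=pickle.load(open('w2.pkl','rb')); g=cv2.imread('pics/w2.png',0)
print(g[135,238:282],g[199,228:272])
for t in(150,170,185): print(t); rects(g,(205,100,308,250),t,.044,c)
print('line',onz('wrist',[[257,65],[257,252]],.008,c))
# line columns refined
for y in range(70,250,30): 
    row=g[y,245:270].astype(int); print(y,245+row.argmin(),row.min(),np.median(row))
print('handle scene/side top?')
def dark(n,box):
    g=cv2.imread(f'pics/{n}2.png',0);x0,y0,x1,y1=box; m=(g[y0:y1,x0:x1]<45); ys,xs=np.nonzero(m); print(n,len(xs),xs.min()+x0,xs.max()+x0,ys.min()+y0,ys.max()+y0)
X=np.array([[.6535,.2125,.076],[.6535,.2125,.008]]); print(proj('scene',X),proj('side',X))
E
```

```text
[135 135 134 132 132 185 207 208 208 210 204 174 148 146 145 145 146 143
 146 143 146 144 144 146 145 148 147 145 145 145 147 162 195 206 208 208
 206 192 153 126 125 126 133 132] [124 125 122 122 124 138 192 204 205 204 203 172 139 135 133 134 133 131
 134 134 137 135 134 133 133 137 134 135 133 133 154 202 206 207 205 198
 162 129 122 125 121 124 123 121]
150
px [248. 202.] centre mm [645.4 -41.6] size [31.5 35.1] ang 75.5
px [259. 135.] centre mm [658.6  36.7] size [35.7 31.3] ang 17.1
170
px [248. 202.] centre mm [645.3 -41.7] size [30.6 34.5] ang 75.5
px [259. 139.] centre mm [658.5  36.7] size [35.1 30.8] ang 18.0
185
px [248. 202.] centre mm [645.2 -41.6] size [29.6 33.9] ang 76.2
line [[ 0.6557  0.1203  0.008 ]
 [ 0.6565 -0.1264  0.008 ]]
70 257 50 87.0
100 256 51 86.0
130 255 123 135.0
160 256 86 133.0
190 262 86 123.0
220 256 77 133.0
handle scene/side top?
[[303.0056 238.6734]
 [300.3938 249.2179]] [[241.8549 155.6262]
 [241.8508 173.0616]]
```

Run:
```python
from h import *
np.set_printoptions(precision=4,suppress=True)
read_camera('side'); c=cal('wrist'); s=read_state(); im=read_camera('wrist'); print(s['tool_pos'],R.from_rotvec(s['tcp_rot']).as_matrix()[:,2])
g=cv2.cvtColor(im,cv2.COLOR_RGB2GRAY); cv2.imwrite('pics/w3.png',g)
rects(g,(205,95,308,250),155,.044,c)
for x in (255,256,257,258): 
    col=g[:,x].astype(int); print(x,[y for y in range(40,260) if col[y]<100][:3],[y for y in range(40,270) if col[y]<100][-3:])
# scene: cartridges bright on dark deck, same plane
for n in('scene','side'):
    gg=cv2.imread(f'pics/{n}2.png',0); p=proj(n,[[.645,-.035,.044],[.659,.042,.044]]); print(n,p)
    x0,y0=(p.min(0)-22).astype(int); x1,y1=(p.max(0)+22).astype(int)
    for t in (120,135): print(t); rects(gg,(x0,y0,x1,y1),t,.044,cal(n),n,60,600)
```

```text
[ 0.6542 -0.0016  0.2392] [ 0.0003  0.0006 -1.    ]
px [249. 203.] centre mm [645.3 -41.7] size [31.1 34.9] ang 75.4
px [260. 139.] centre mm [658.4  36.6] size [35.2 31. ] ang 17.9
255 [40, 41, 42] [267, 268, 269]
256 [40, 41, 42] [267, 268, 269]
257 [40, 41, 42] [267, 268, 269]
258 [40, 41, 42] [267, 268, 269]
scene [[209.4715 222.7324]
 [236.6139 233.0193]]
120
px [208. 222.] centre mm [645.4 -40.3] size [31.5 36.6] ang 76.1
135
px [208. 223.] centre mm [645.4 -40. ] size [29.4 33.8] ang 74.1
px [236. 206.] centre mm [590.1  16.2] size [ 52.  128.1] ang 12.1
side [[289.4893 217.3147]
 [276.7209 197.6598]]
120
px [259. 232.] centre mm [560.2 -28.2] size [60.1 37.4] ang 57.7
px [291. 219.] centre mm [643.8 -41.4] size [29.2 33.1] ang 75.6
px [293. 191.] centre mm [718.1  36.5] size [176.5  34.6] ang 89.6
135
px [259. 232.] centre mm [559.5 -30.2] size [56.7 37.4] ang 56.7
px [293. 191.] centre mm [716.9  37. ] size [172.1  29.9] ang 88.7
```

Run:
```python
from h import *
np.set_printoptions(precision=4,suppress=True)
g=cv2.imread('pics/w3.png',0); c=cal('wrist')
f=lambda p:np.array(p)/3.8+[115,110]
print('scene mouth top',onz('scene',f([[218,293],[150,497]]),.075))
a=cv2.imread('pics/w3.png')[240:320,180:340]
b=cv2.imread('pics/w3.png')[30:110,180:340]
d=cv2.imread('pics/scene2.png')[180:270,130:330]
cv2.imwrite('pics/m3.png',np.hstack([cv2.resize(np.vstack([b,a]),(400,400),interpolation=cv2.INTER_CUBIC),cv2.resize(d,(400,400),interpolation=cv2.INTER_CUBIC)]))
for p,z in(([256,291],.075),([256,297],.075),([256,300],.075),([256,252],.008),([256,65],.008)): print(p,onz('wrist',[p],z,c))
```

```text
scene mouth top [[ 0.5771 -0.1536  0.075 ]
 [ 0.7363 -0.1487  0.075 ]]
[256, 291] [[ 0.654  -0.1429  0.075 ]]
[256, 297] [[ 0.654  -0.1521  0.075 ]]
[256, 300] [[ 0.654  -0.1568  0.075 ]]
[256, 252] [[ 0.6538 -0.1242  0.008 ]]
[256, 65] [[0.6537 0.1215 0.008 ]]
```

View pics/m3.png

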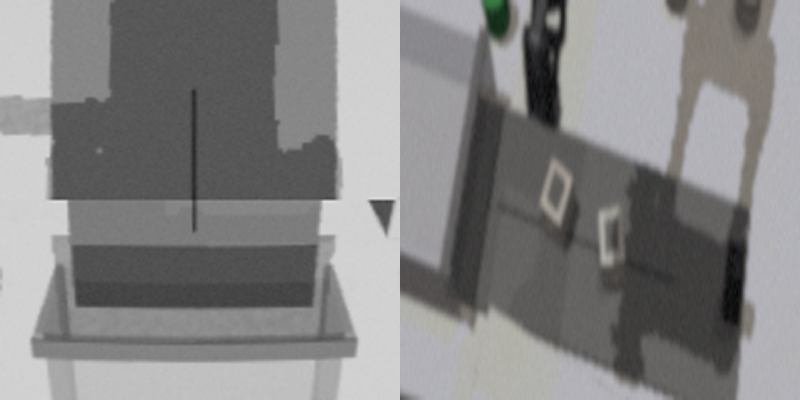

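The mouth lip is at y≈-0.151 and row_mark at about (0.656,-0.002). That makes the joint about 0.279 m, so the carriage is at its stop and the gripper simply slipped along the handle. I take the cartridge at (0.6585,0.0366), long axis at 18°.

Call:
{"name": "move_arm", "arguments": {"series": [8.54, 3.85, 0.4, 4, 0, 0, 0, 8.54, 0, 0, 5, 0, 0, -9, 8.54, 0, 0, 5, 0, 0, -9, 8.54, 0, 0, 4.5, 0, 0, 0, 8.54, 0, 0, 3.2, 0, 0, 0]}}

```text
time: 8.62
tool_pos: [0.6565, 0.0395, 0.0193]
tcp_rot: [-1.839, -2.544, 0.002]
wrist_force: [-0.7, -0.4, 0.6]
width: 0.998
grip_force: 0.0
```

Call:
{"name": "move_arm", "arguments": {"series": [3, 0, 0, 0, 0, 0, 0, 2.5, 0, 0, 0, 0, 0, 0, 2.5, 0, 0, 0, 0, 0, 0, 2.5, 0, 0, 0, 0, 0, 0, 2.5, 0, 0, -4, 0, 0, 0]}}

```text
time: 9.25
tool_pos: [0.655, 0.037, 0.0597]
tcp_rot: [-1.841, -2.539, 0.006]
wrist_force: [0.3, -0.2, -0.1]
width: 0.416
grip_force: 30.6
```

Call:
{"name": "move_arm", "arguments": {"series": [2.5, 0, 0, -5, 0, 0, 0, 2.5, 4.37, -0.9, -2, 0, 0, 0, 2.5, 4.37, -0.9, 0, 0, 0, 0, 2.5, 4.37, -0.9, 0, 0, 0, 0, 2.5, 4.37, -0.9, 0, 0, 0, 0]}}

```text
time: 9.88
tool_pos: [0.5689, 0.193, 0.1331]
tcp_rot: [1.844, 2.542, 0.002]
wrist_force: [-0.2, 0.2, 0.0]
width: 0.414
grip_force: 30.7
```

Call:
{"name": "move_arm", "arguments": {"series": [2.5, 4.37, -0.9, 0, 0, 0, 0, 2.5, 4.37, -0.9, 0, 0, 0, 0, 2.5, 4.37, -0.9, 0, 0, 0, 0, 2.5, 4.37, -0.9, 0, 0, 0, 0, 2.5, 4.37, -0.9, 0, 0, 0, 0]}}

```text
time: 10.5
tool_pos: [0.4582, 0.3869, 0.1329]
tcp_rot: [1.844, 2.543, 0.002]
wrist_force: [0.9, -0.1, -0.3]
width: 0.417
grip_force: 30.7
```

Run:
```python
from h import *
go(.439,.425,.02)
```

```text
shift cm [ 4.21 -0.65 11.3 ] closing heading 18.1 turn z None tcp [0.4582 0.3869 0.1329] t 10.5 tilt [ 0.001  0.001 -1.   ]
```

Call:
{"name": "move_arm", "arguments": {"series": [2.5, 4.2, -0.65, 1, 0, 0, 0, 2.5, 0, 0, 4, 0, 0, 0, 2.5, 0, 0, 4, 0, 0, 0, 2.5, 0, 0, 1.8, 0, 0, 0, 2.5, 0, 0, 0.5, 0, 0, 0]}}

```text
time: 11.12
tool_pos: [0.4381, 0.4224, 0.0196]
tcp_rot: [-1.844, -2.542, 0.008]
wrist_force: [-10.9, -8.6, 26.7]
width: 0.421
grip_force: 34.2
```

Call:
{"name": "move_arm", "arguments": {"series": [2.5, 0, 0, 0.1, 0, 0, 0, 5, 0, 0, 0, 0, 0, 0, 6, 0, 0, 0, 0, 0, 0, 6, 0, 0, -4, 0, 0, 0, 6, 0, 0, -6, 0, 0, 0]}}

```text
time: 11.75
tool_pos: [0.4381, 0.4222, 0.1167]
tcp_rot: [-1.844, -2.542, 0.008]
wrist_force: [1.0, 0.5, 0.1]
width: 0.703
grip_force: 0.0
```

Run:
```python
from h import *
go(.6455,-.0412,.12,-14.6)
```

```text
shift cm [-50.49   5.32  -0.25] closing heading 18.1 turn z 32.7 tcp [0.4381 0.4222 0.1167] t 11.75 tilt [-0.004 -0.003 -1.   ]
```

Call:
{"name": "move_arm", "arguments": {"series": [8.54, -5, 0.53, -1, 0, 0, 0, 8.54, -5, 0.53, -1, 0, 0, 0, 8.54, -5, 0.53, 0, 0, 0, 0, 8.54, -5, 0.53, 0, 0, 0, 0, 8.54, -5, 0.53, 0, 0, 0, 0]}}

```text
time: 12.38
tool_pos: [0.5433, 0.1928, 0.1387]
tcp_rot: [1.844, 2.543, 0.002]
wrist_force: [0.3, -0.8, 0.4]
width: 0.998
grip_force: 0.0
```

Call:
{"name": "move_arm", "arguments": {"series": [8.54, -5, 0.53, 0, 0, 0, 0, 8.54, -5, 0.53, 0, 0, 0, 0, 8.54, -5, 0.53, 0, 0, 0, 0, 8.54, -5, 0.53, 0, 0, 0, 0, 8.54, -5, 0.53, 0, 0, 0, 0]}}

```text
time: 13.0
tool_pos: [0.6461, -0.0368, 0.1385]
tcp_rot: [1.844, 2.542, 0.001]
wrist_force: [0.9, 0.9, -0.3]
width: 0.998
grip_force: 0.0
```

Call:
{"name": "move_arm", "arguments": {"series": [8.54, 0, 0, 0, 0, 0, 8.2, 8.54, 0, 0, 0, 0, 0, 8.2, 8.54, 0, 0, 0, 0, 0, 8.2, 8.54, 0, 0, 0, 0, 0, 8.1, 8.54, 0, 0, 0, 0, 0, 0]}}

```text
time: 13.62
tool_pos: [0.6455, -0.0352, 0.1383]
tcp_rot: [2.484, 1.923, 0.001]
wrist_force: [0.6, 0.1, -0.2]
width: 1.0
grip_force: 0.0
```

Run:
```python
from h import *
go(.6455,-.0412,.021,-14.6)
```

```text
shift cm [-0.58  0.15 11.73] closing heading -14.5 turn z 0.1 tcp [ 0.6455 -0.0352  0.1383] t 13.625 tilt [ 0. -0. -1.]
```

Call:
{"name": "move_arm", "arguments": {"series": [8.54, -0.58, 0.15, 2, 0, 0, 0, 8.54, 0, 0, 4, 0, 0, 0, 8.54, 0, 0, 4, 0, 0, 0, 8.54, 0, 0, 1.5, 0, 0, 0, 8.54, 0, 0, 0.1, 0, 0, 0]}}

```text
time: 14.25
tool_pos: [0.6439, -0.0412, 0.0202]
tcp_rot: [-2.483, -1.921, 0.004]
wrist_force: [-1.1, -1.0, 1.1]
width: 1.0
grip_force: 0.0
```

Call:
{"name": "move_arm", "arguments": {"series": [3, 0, 0, 0, 0, 0, 0, 2.5, 0, 0, 0, 0, 0, 0, 2.5, 0, 0, 0, 0, 0, 0, 2.5, 0, 0, 0, 0, 0, 0, 2.5, 0, 0, -4, 0, 0, 0]}}

```text
time: 14.88
tool_pos: [0.6417, -0.0407, 0.0588]
tcp_rot: [-2.481, -1.918, 0.009]
wrist_force: [0.4, -0.0, -0.1]
width: 0.414
grip_force: 30.3
```

Call:
{"name": "move_arm", "arguments": {"series": [2.5, 0, 0, -5, 0, 0, 0, 2.5, 4, -3.8, -2, 0, 0, 0, 2.5, 4, -3.8, 0, 0, 0, 0, 2.5, 4, -3.8, 0, 0, 0, 0, 2.5, 4, -3.8, 0, 0, 0, 0]}}

```text
time: 15.5
tool_pos: [0.5373, 0.1533, 0.1321]
tcp_rot: [2.486, 1.921, 0.001]
wrist_force: [0.2, 0.5, -1.0]
width: 0.417
grip_force: 30.4
```

Call:
{"name": "move_arm", "arguments": {"series": [2.5, 4, -3.8, 0, 0, 0, 0, 2.5, 4, -3.8, 0, 0, 0, 0, 2.5, 4, -3.8, 0, 0, 0, 0, 2.5, 4, -3.8, 0, 0, 0, 0, 2.5, 0, 0, 0, 0, 0, 0]}}

```text
time: 16.12
tool_pos: [0.4295, 0.348, 0.132]
tcp_rot: [-2.48, -1.927, -0.0]
wrist_force: [-0.1, -1.1, -0.2]
width: 0.417
grip_force: 30.4
```

Run:
```python
from h import *
go(.431,.345,.022)
```

```text
shift cm [-0.26  0.22 11.  ] closing heading -14.3 turn z None tcp [0.4295 0.348  0.132 ] t 16.125 tilt [-0.     0.001 -1.   ]
```

Call:
{"name": "move_arm", "arguments": {"series": [2.5, -0.26, 0.22, 3, 0, 0, 0, 2.5, 0, 0, 4, 0, 0, 0, 2.5, 0, 0, 3, 0, 0, 0, 2.5, 0, 0, 0.6, 0, 0, 0, 2.5, 0, 0, 0.2, 0, 0, 0]}}

```text
time: 16.75
tool_pos: [0.4337, 0.3417, 0.0243]
tcp_rot: [2.486, 1.92, 0.0]
wrist_force: [1.3, 0.3, 0.3]
width: 0.412
grip_force: 30.4
```

Call:
{"name": "move_arm", "arguments": {"series": [2.5, 0, 0, 0.1, 0, 0, 0, 5, 0, 0, 0, 0, 0, 0, 6, 0, 0, 0, 0, 0, 0, 6, 0, 0, -4, 0, 0, 0, 6, 0, 0, -6, 0, 0, 0]}}

```text
time: 17.38
tool_pos: [0.4315, 0.3409, 0.1222]
tcp_rot: [-2.485, -1.921, 0.008]
wrist_force: [1.4, -0.0, -0.5]
width: 0.702
grip_force: 0.0
```

Call:
{"name": "move_arm", "arguments": {"series": [6, 0, 0, -4, 0, 0, -7.2, 8.54, 0, 0, -4, 0, 0, -7.1, 8.54, -4, 0, 0, 0, 0, 0, 8.54, -4, 0, 0, 0, 0, 0, 8.54, -4, 0, 0, 0, 0, 0]}}

```text
time: 18.0
tool_pos: [0.4325, 0.2212, 0.2038]
tcp_rot: [2.226, 2.216, 0.002]
wrist_force: [1.3, 0.1, -0.2]
width: 1.005
grip_force: 0.0
```

Call:
{"name": "move_arm", "arguments": {"series": [8.54, -4, 0, 0, 0, 0, 0, 8.54, -4, 0, 0, 0, 0, 0, 8.54, -4, 0, 0, 0, 0, 0, 8.54, 0, 0, 0, 0, 0, 0, 8.54, 0, 0, 0, 0, 0, 0]}}

```text
time: 18.62
tool_pos: [0.4322, 0.1024, 0.2035]
tcp_rot: [2.228, 2.215, 0.002]
wrist_force: [-0.2, -0.1, -0.4]
width: 0.997
grip_force: 0.0
```

Run:
```python
from h import *
go(.437,.187,.1,0)
cv2.imwrite('pics/w4.png',read_camera('wrist')[:,:,::-1])
print(proj('wrist',[[.437,.187,.042],[.446,.082,.042],[.438,.425,.039],[.431,.345,.039]]))
```

```text
shift cm [ 8.45  0.43 10.36] closing heading -0.3 turn z -0.3 tcp [0.4322 0.1024 0.2035] t 18.625 tilt [ 0.001  0.001 -1.   ]
[[ 260.50333887   92.89083942]
 [ 269.46285683  195.71043029]
 [ 259.96432736 -101.48662457]
 [ 253.77533654  -48.4218322 ]]
```

View pics/w4.png

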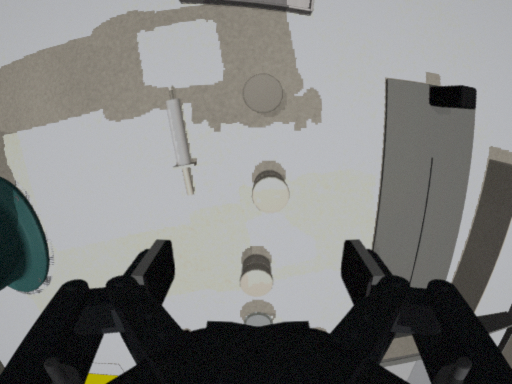

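The wrist view shows pots at (262,93), (271,194) and (257,280), agreeing with the measured positions within 2 mm. I take the pot at (0.438,0.187).

Call:
{"name": "move_arm", "arguments": {"series": [7, 4.2, 0.28, 3, 0, 0, 0, 7, 4.2, 0.28, 3, 0, 0, 0, 7, 0, 0, 5, 0, 0, 0, 7, 0, 0, 5, 0, 0, 0, 7, 0, 0, 2.5, 0, 0, 0]}}

```text
time: 19.3
tool_pos: [0.4355, 0.1869, 0.0151]
tcp_rot: [-2.223, -2.217, 0.006]
wrist_force: [-0.2, 0.3, -0.6]
width: 0.818
grip_force: 0.0
```

Call:
{"name": "move_arm", "arguments": {"series": [3, 0, 0, 0, 0, 0, 0, 3, 0, 0, 0, 0, 0, 0, 3, 0, 0, 0, 0, 0, 0, 3, 0, 0, 0, 0, 0, 0, 3, 0, 0, -4, 0, 0, 0]}}

```text
time: 19.92
tool_pos: [0.4352, 0.185, 0.0563]
tcp_rot: [-2.225, -2.214, 0.009]
wrist_force: [1.0, 0.2, -1.6]
width: 0.459
grip_force: 30.7
```

Call:
{"name": "move_arm", "arguments": {"series": [3, 0, 0, -5, 0, 0, 0, 3, -2.1, 5.45, 0, 0, 0, 0, 3, -2.1, 5.45, 0, 0, 0, 0, 3, -2.1, 5.45, 0, 0, 0, 0, 3, -2.1, 5.45, 0, 0, 0, 0]}}

```text
time: 20.55
tool_pos: [0.6575, 0.1, 0.109]
tcp_rot: [2.227, 2.215, 0.002]
wrist_force: [0.8, 0.9, -0.7]
width: 0.461
grip_force: 31.0
```

Run:
```python
from h import *
read_camera('scene');go(.656,.100,.027,0)
```

```text
shift cm [ 0.31 -0.97  8.2 ] closing heading -0.4 turn z -0.4 tcp [0.6649 0.0969 0.1091] t 20.6 tilt [ 0.01  -0.001 -1.   ]
```

Call:
{"name": "move_arm", "arguments": {"series": [3, 0, 0, 0, 0, 0, 0, 3, 0, 0, 3, 0, 0, 0, 3, 0, 0, 3, 0, 0, 0, 3, 0, 0, 1.5, 0, 0, 0, 3, 0, 0, 0, 0, 0, 0]}}

```text
time: 21.22
tool_pos: [0.6536, 0.1013, 0.032]
tcp_rot: [-2.225, -2.215, 0.004]
wrist_force: [0.5, 0.2, -0.1]
width: 0.459
grip_force: 31.0
```

Run:
```python
from h import *
go(.656,.100,.027,0)
```

```text
shift cm [-0.12  0.24  0.5 ] closing heading -0.3 turn z -0.3 tcp [0.6536 0.1013 0.032 ] t 21.225 tilt [-0.003 -0.    -1.   ]
```

Release, then take the pot at (0.4465,0.0835).

Call:
{"name": "move_arm", "arguments": {"series": [3, -0.1, 0.2, 0.3, 0, 0, 0, 3, 0, 0, 0.2, 0, 0, 0, 5, 0, 0, 0, 0, 0, 0, 6, 0, 0, 0, 0, 0, 0, 6, 0, 0, -5, 0, 0, 0]}}

```text
time: 21.85
tool_pos: [0.6532, 0.0994, 0.0735]
tcp_rot: [-2.222, -2.211, 0.013]
wrist_force: [1.0, -1.0, 0.5]
width: 0.701
grip_force: 0.0
```

Call:
{"name": "move_arm", "arguments": {"series": [7, 0, 0, -3, 0, 0, 0, 7, -0.4, -5.2, 0, 0, 0, 0, 7, -0.4, -5.2, 0, 0, 0, 0, 7, -0.4, -5.2, 0, 0, 0, 0, 7, -0.4, -5.2, 0, 0, 0, 0]}}

```text
time: 22.48
tool_pos: [0.4481, 0.0849, 0.1084]
tcp_rot: [2.227, 2.215, 0.001]
wrist_force: [0.8, -0.5, 0.9]
width: 0.818
grip_force: 0.0
```

Run:
```python
from h import *
read_camera('scene');read_camera('scene');go(.4465,.0835,.018,0)
```

```text
shift cm [-0.08  0.48  8.8 ] closing heading -0.3 turn z -0.3 tcp [0.4423 0.0844 0.106 ] t 22.575 tilt [-0.007 -0.001 -1.   ]
```

Call:
{"name": "move_arm", "arguments": {"series": [7, -0.1, 0, 3, 0, 0, 0, 7, 0, 0, 4, 0, 0, 0, 7, 0, 0, 2, 0, 0, 0, 3, 0, 0, 0, 0, 0, 0, 3, 0, 0, 0, 0, 0, 0]}}

```text
time: 23.2
tool_pos: [0.4507, 0.0842, 0.0191]
tcp_rot: [2.227, 2.215, 0.002]
wrist_force: [0.6, -0.8, -0.6]
width: 0.46
grip_force: 30.2
```

Call:
{"name": "move_arm", "arguments": {"series": [3, 0, 0, 0, 0, 0, 0, 3, 0, 0, -4.5, 0, 0, 0, 3, -0.8, 5.2, -4.5, 0, 0, 0, 3, -0.8, 5.2, 0, 0, 0, 0, 3, -0.8, 5.2, 0, 0, 0, 0]}}

```text
time: 23.82
tool_pos: [0.6032, 0.0599, 0.1063]
tcp_rot: [2.225, 2.214, 0.005]
wrist_force: [0.1, 0.2, -2.0]
width: 0.457
grip_force: 30.6
```

Call:
{"name": "move_arm", "arguments": {"series": [3, -0.8, 5.2, 0, 0, 0, 0, 3, 0, 0, 0, 0, 0, 0, 3, 0, 0, 3.5, 0, 0, 0, 3, 0, 0, 3.5, 0, 0, 0, 3, 0, 0, 0, 0, 0, 0]}}

```text
time: 24.45
tool_pos: [0.6481, 0.0519, 0.0307]
tcp_rot: [-2.223, -2.212, 0.009]
wrist_force: [-0.7, 0.4, -0.2]
width: 0.458
grip_force: 30.7
```

Run:
```python
from h import *
go(.656,.052,.027,0)
```

```text
shift cm [0.02 0.79 0.37] closing heading -0.3 turn z -0.3 tcp [0.6481 0.0519 0.0307] t 24.45 tilt [-0.008 -0.    -1.   ]
```

Call:
{"name": "move_arm", "arguments": {"series": [3, 0, 0, 0, 0, 0, 0, 3, 0, 0, 0, 0, 0, 0, 3, 0, 0, 0.3, 0, 0, 0, 3, 0, 0, 0, 0, 0, 0]}}

```text
time: 24.95
tool_pos: [0.6524, 0.0518, 0.0312]
tcp_rot: [2.227, 2.216, 0.001]
wrist_force: [-0.0, 0.6, -0.2]
width: 0.457
grip_force: 30.7
```

Call:
{"name": "move_arm", "arguments": {"series": [3, 0, 0.35, 0.3, 0, 0, 0, 3, 0, 0, 0, 0, 0, 0, 3, 0, 0, 0, 0, 0, 0]}}

```text
time: 25.32
tool_pos: [0.6557, 0.0517, 0.0275]
tcp_rot: [-2.227, -2.216, 0.0]
wrist_force: [0.2, 0.5, 0.0]
width: 0.461
grip_force: 30.7
```

Good. Release, then go to the pot at (0.429,-0.026).

Call:
{"name": "move_arm", "arguments": {"series": [5, 0, 0, 0, 0, 0, 0, 6, 0, 0, 0, 0, 0, 0, 6, 0, 0, -5, 0, 0, 0, 7, 0, 0, -5, 0, 0, 0, 7, -1.5, -4.5, 0, 0, 0, 0]}}

```text
time: 25.95
tool_pos: [0.6175, 0.0375, 0.1348]
tcp_rot: [2.219, 2.21, 0.017]
wrist_force: [-0.4, 0.3, -0.0]
width: 0.82
grip_force: 0.0
```

Call:
{"name": "move_arm", "arguments": {"series": [7, -1.5, -4.5, -3, 0, 0, 0, 7, -1.5, -4.5, -3, 0, 0, 0, 7, -1.5, -4.5, -1, 0, 0, 0, 7, -1.5, -4.5, 0, 0, 0, 0, 7, 0, 0, 0, 0, 0, 0]}}

```text
time: 26.58
tool_pos: [0.4275, -0.0226, 0.1975]
tcp_rot: [-2.229, -2.214, 0.001]
wrist_force: [0.6, 0.3, 0.4]
width: 0.819
grip_force: 0.0
```

```bash
cat > pots.py <<'E'
from h import *
read_camera('scene'); go(.429,-.026,.018,0)
c=cal('wrist'); im=read_camera('wrist'); cv2.imwrite('pics/w5.png',im[:,:,::-1])
print(proj('wrist',[[.429,-.026,.042],[.438,-.125,.065],[.444,-.234,.042],[.656,.1,.05],[.656,.052,.05]]))
g=cv2.imread('pics/scene2.png',0); n=read_camera('scene'); cv2.imwrite('pics/scene5.png',n[:,:,::-1]); cv2.imwrite('pics/side5.png',read_camera('side')[:,:,::-1])
E
python3 pots.py
```

```text
shift cm [-0.36 -0.09 18.  ] closing heading -0.4 turn z -0.4 tcp [ 0.4296 -0.0224  0.198 ] t 26.625 tilt [ 0.002 -0.    -1.   ]
[[254.05096667 181.13088591]
 [263.35367658 277.58374202]
 [267.21717201 335.8914941 ]
 [459.70879059  73.06435877]
 [458.553866   115.3843851 ]]
```

View pics/w5.png

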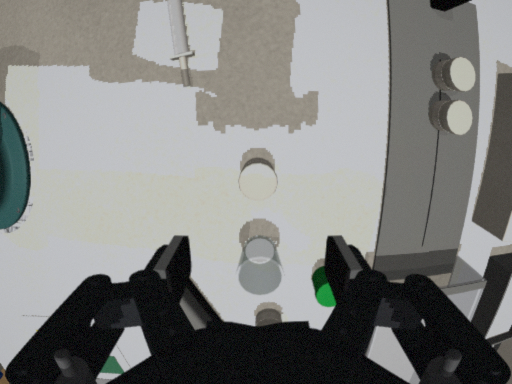

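The wrist view shows the two placed pots standing on the line at (461,73) and (457,117). The next pot is at (258,182), so its x is about 0.432. The beaker is at (260,270) and clear of it.

Call:
{"name": "move_arm", "arguments": {"series": [7, -0.4, 0.25, 5, 0, 0, 0, 7, 0, 0, 5, 0, 0, 0, 7, 0, 0, 5, 0, 0, 0, 7, 0, 0, 3, 0, 0, 0, 3, 0, 0, 0, 0, 0, 0]}}

```text
time: 27.4
tool_pos: [0.431, -0.0255, 0.015]
tcp_rot: [-2.223, -2.213, 0.007]
wrist_force: [0.0, -0.0, 1.5]
width: 0.622
grip_force: 0.0
```

Call:
{"name": "move_arm", "arguments": {"series": [3, 0, 0, 0, 0, 0, 0, 3, 0, 0, 0, 0, 0, 0, 3, 0, 0, -4.5, 0, 0, 0, 3, 0.5, 4.5, -4.5, 0, 0, 0, 3, 0.5, 4.5, 0, 0, 0, 0]}}

```text
time: 28.02
tool_pos: [0.5276, -0.017, 0.1135]
tcp_rot: [2.22, 2.209, 0.013]
wrist_force: [0.9, -0.4, -0.6]
width: 0.458
grip_force: 31.3
```

Call:
{"name": "move_arm", "arguments": {"series": [3, 0.7, 4.5, 0, 0, 0, 0, 3, 0.7, 4.5, 0, 0, 0, 0, 3, 0.7, 4.5, 0, 0, 0, 0, 3, 0, 0, 0, 0, 0, 0, 3, 0, 0, 3, 0, 0, 0]}}

```text
time: 28.65
tool_pos: [0.6602, 0.0036, 0.0807]
tcp_rot: [2.223, 2.212, 0.008]
wrist_force: [-0.5, -0.0, -1.2]
width: 0.46
grip_force: 31.3
```

Call:
{"name": "move_arm", "arguments": {"series": [3, 0, 0, 3, 0, 0, 0, 3, 0, 0, 1, 0, 0, 0, 3, 0, 0, 0, 0, 0, 0, 3, 0, 0, 0, 0, 0, 0, 3, 0, 0, 0, 0, 0, 0]}}

```text
time: 29.28
tool_pos: [0.6583, 0.0036, 0.0385]
tcp_rot: [2.226, 2.214, 0.003]
wrist_force: [-0.1, -0.7, -1.1]
width: 0.459
grip_force: 31.3
```

Run:
```python
from h import *
go(.656,.004,.027,0)
```

```text
shift cm [ 0.04 -0.23  1.15] closing heading -0.3 turn z -0.3 tcp [0.6583 0.0036 0.0385] t 29.275 tilt [ 0.003 -0.    -1.   ]
```

Call:
{"name": "move_arm", "arguments": {"series": [3, 0, -0.2, 0.9, 0, 0, 0, 3, 0, 0, 0, 0, 0, 0, 3, 0, 0, 0, 0, 0, 0, 3, 0, 0, 0, 0, 0, 0, 3, 0, 0, 0, 0, 0, 0]}}

```text
time: 29.9
tool_pos: [0.6552, 0.0036, 0.0279]
tcp_rot: [2.227, 2.216, 0.0]
wrist_force: [0.0, -0.8, -1.4]
width: 0.46
grip_force: 31.3
```

Call:
{"name": "move_arm", "arguments": {"series": [5, 0, 0, 0, 0, 0, 0, 6, 0, 0, 0, 0, 0, 0, 6, 0, 0, -5, 0, 0, 0, 7, 0, 0, -5.5, 0, 0, 0, 7, -2.98, -2.65, -2, 0, 0, 0]}}

```text
time: 30.52
tool_pos: [0.6326, -0.0252, 0.1582]
tcp_rot: [2.219, 2.214, 0.01]
wrist_force: [-0.5, -0.8, 0.2]
width: 0.818
grip_force: 0.0
```

Call:
{"name": "move_arm", "arguments": {"series": [7, -2.98, -2.65, -2, 0, 0, 0, 7, -2.98, -2.65, -1, 0, 0, 0, 7, -2.98, -2.65, 0, 0, 0, 0, 7, -2.98, -2.65, 0, 0, 0, 0, 7, -2.98, -2.65, 0, 0, 0, 0]}}

```text
time: 31.15
tool_pos: [0.4943, -0.1752, 0.1831]
tcp_rot: [2.226, 2.215, 0.0]
wrist_force: [-0.9, -1.0, 0.6]
width: 0.822
grip_force: 0.0
```

Call:
{"name": "move_arm", "arguments": {"series": [7, -2.98, -2.65, 0, 0, 0, 0, 7, -2.98, -2.65, 0, 0, 0, 0, 7, 0, 0, 0, 0, 0, 0, 7, 0, 0, 0, 0, 0, 0]}}

```text
time: 31.65
tool_pos: [0.4422, -0.2336, 0.183]
tcp_rot: [2.228, 2.215, 0.001]
wrist_force: [-0.9, 0.0, 1.1]
width: 0.819
grip_force: 0.0
```

```bash
cat > lid.py <<'E'
from h import *
import sys
np.set_printoptions(precision=4,suppress=True)
def lid(x,y,tag):
    "bright lid near (x,y) in scene view: hull centre cast onto z=.042"
    for n in('scene','side'):
        im=read_camera(n); cv2.imwrite(f'pics/{n}_{tag}.png',im[:,:,::-1])
        p=proj(n,[[x,y,.042]])[0]; print(n,'pred',p.round(1))
E
python3 - <<'E'
from lid import *
go(.444,-.234,.018,0); lid(.444,-.234,'p2')
c=cal('wrist'); im=read_camera('wrist'); cv2.imwrite('pics/w6.png',im[:,:,::-1]); print(proj('wrist',[[.444,-.234,.042],[.449,-.329,.042]]))
a=cv2.imread('pics/side_p2.png');a=cv2.convertScaleAbs(a[200:384,180:420],alpha=1.4)
cv2.imwrite('pics/m6.png',np.hstack([cv2.imread('pics/w6.png')[100:330,130:400],cv2.resize(a,(300,230))]))
E
```

```text
shift cm [-0.04  0.17 16.5 ] closing heading -0.3 turn z -0.3 tcp [ 0.4422 -0.2336  0.183 ] t 31.65 tilt [ 0.001  0.    -1.   ]
scene pred [162.2 150.2]
side pred [269.9 313.2]
[[257.5153 182.2601]
 [262.5399 268.5127]]
```

View pics/m6.png

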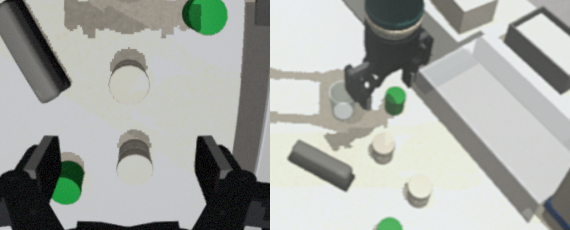

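Crop offset (130,100): the next pot is at (259,184) and the last white pot at (265,266). The greens are at (337,115) and (197,283).

Call:
{"name": "move_arm", "arguments": {"series": [7, -0.2, 0.3, 4.5, 0, 0, 0, 7, 0, 0, 5, 0, 0, 0, 7, 0, 0, 5, 0, 0, 0, 7, 0, 0, 2, 0, 0, 0, 3, 0, 0, 0, 0, 0, 0]}}

```text
time: 32.42
tool_pos: [0.4436, -0.2339, 0.0156]
tcp_rot: [-2.222, -2.214, 0.002]
wrist_force: [-0.6, -0.4, -0.8]
width: 0.624
grip_force: 0.0
```

Call:
{"name": "move_arm", "arguments": {"series": [3, 0, 0, 0, 0, 0, 0, 3, 0, 0, 0, 0, 0, 0, 3, 0, 0, -5, 0, 0, 0, 3, 0, 0, -5, 0, 0, 0, 3, 3.2, 3.5, 0, 0, 0, 0]}}

```text
time: 33.05
tool_pos: [0.4835, -0.2072, 0.1245]
tcp_rot: [2.223, 2.203, 0.005]
wrist_force: [1.1, -0.1, -1.4]
width: 0.459
grip_force: 30.9
```

Call:
{"name": "move_arm", "arguments": {"series": [3, 3.2, 3.5, 0, 0, 0, 0, 3, 3.2, 3.5, 0, 0, 0, 0, 3, 3.2, 3.5, 0, 0, 0, 0, 3, 3.2, 3.5, 0, 0, 0, 0, 3, 3.2, 3.5, 0, 0, 0, 0]}}

```text
time: 33.67
tool_pos: [0.6575, -0.0437, 0.1193]
tcp_rot: [2.226, 2.215, 0.002]
wrist_force: [-0.0, -1.2, -0.3]
width: 0.461
grip_force: 30.9
```

Call:
{"name": "move_arm", "arguments": {"series": [3, 0, 0, 2, 0, 0, 0, 3, 0, 0, 3, 0, 0, 0, 3, 0, 0, 2, 0, 0, 0, 3, 0, 0, 0, 0, 0, 0, 3, 0, 0, 0, 0, 0, 0]}}

```text
time: 34.3
tool_pos: [0.6563, -0.0453, 0.0486]
tcp_rot: [2.227, 2.214, 0.001]
wrist_force: [1.0, -0.2, -0.3]
width: 0.461
grip_force: 30.9
```

Run:
```python
from h import *
go(.656,-.044,.027,0)
```

```text
shift cm [ 0.13 -0.03  2.16] closing heading -0.3 turn z -0.3 tcp [ 0.6563 -0.0453  0.0486] t 34.3 tilt [ 0.001 -0.    -1.   ]
```

Call:
{"name": "move_arm", "arguments": {"series": [3, 0, 0, 1.6, 0, 0, 0, 3, 0, 0, 0.5, 0, 0, 0, 3, 0, 0, 0, 0, 0, 0, 3, 0, 0, 0, 0, 0, 0, 3, 0, 0, 0, 0, 0, 0]}}

```text
time: 34.92
tool_pos: [0.6558, -0.0447, 0.0266]
tcp_rot: [-2.227, -2.216, 0.0]
wrist_force: [0.5, -0.0, -0.8]
width: 0.459
grip_force: 31.0
```

Call:
{"name": "move_arm", "arguments": {"series": [5, 0, 0, 0, 0, 0, 0, 6, 0, 0, 0, 0, 0, 0, 6, 0, 0, -5, 0, 0, 0, 6, 0, 0, -5.5, 0, 0, 0, 6, 0, -2.93, -5, 0, 0, 0]}}

```text
time: 35.55
tool_pos: [0.6282, -0.0448, 0.1843]
tcp_rot: [2.225, 2.214, 0.003]
wrist_force: [-0.9, -0.0, -0.7]
width: 0.708
grip_force: 0.0
```

Call:
{"name": "move_arm", "arguments": {"series": [6, -4.7, -2.93, 0, 0, 0, 0, 6, -4.7, -2.93, 0, 0, 0, 0, 6, -4.7, -2.93, 0, 0, 0, 0, 6, -4.7, -2.93, 0, 0, 0, 0, 6, -4.7, -2.93, 0, 0, 0, 0]}}

```text
time: 36.17
tool_pos: [0.4779, -0.2802, 0.1822]
tcp_rot: [2.226, 2.215, 0.0]
wrist_force: [0.1, 0.0, 0.0]
width: 0.7
grip_force: 0.0
```

Call:
{"name": "move_arm", "arguments": {"series": [6, -4.7, -2.93, 0, 0, 0, 0, 6, 0, 0, 0, 0, 0, 0, 6, 0, 0, 0, 0, 0, 0]}}

```text
time: 36.55
tool_pos: [0.4493, -0.3257, 0.1819]
tcp_rot: [2.228, 2.214, 0.001]
wrist_force: [-0.4, 0.3, 0.7]
width: 0.703
grip_force: 0.0
```

Run:
```python
from h import *
go(.451,-.327,.018,0)
cv2.imwrite('pics/w7.png',read_camera('wrist')[:,:,::-1]); cv2.imwrite('pics/scene7.png',read_camera('scene')[:,:,::-1])
print(proj('wrist',[[.451,-.327,.042],[.369,-.355,.042]]), proj('scene',[[.656,y,.05] for y in(-.045,.004,.052,.1)]))
a=cv2.convertScaleAbs(cv2.imread('pics/scene7.png')[150:265,130:370],alpha=1.4)
cv2.imwrite('pics/m7.png',np.hstack([cv2.imread('pics/w7.png')[100:330,130:400],cv2.resize(a,(480,230),interpolation=cv2.INTER_CUBIC)]))
```

```text
shift cm [-0.14  0.16 16.39] closing heading -0.4 turn z -0.4 tcp [ 0.4493 -0.3257  0.1819] t 36.55 tilt [ 0.001  0.    -1.   ]
[[257.18952325 183.80958551]
 [175.8044585  211.30366459]] [[204.43992298 224.68713995]
 [222.59154294 228.23694411]
 [240.54280447 231.74756536]
 [258.66481371 235.29157872]]
```

View pics/m7.png

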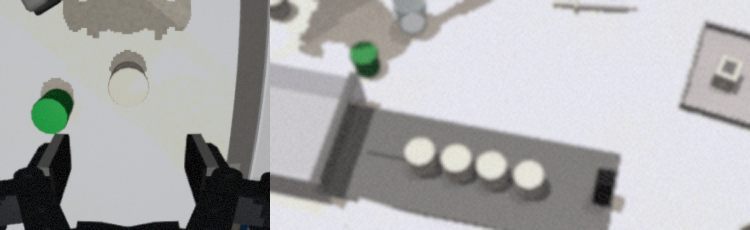

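Four pots stand in a row on the line. The last pot is at wrist (258,188), and the green one at (181,214) stays clear with a 6 cm opening.

Call:
{"name": "move_arm", "arguments": {"series": [6, -0.5, 0.25, 4.4, 0, 0, 0, 6, 0, 0, 5, 0, 0, 0, 6, 0, 0, 5, 0, 0, 0, 6, 0, 0, 2, 0, 0, 0, 3, 0, 0, 0, 0, 0, 0]}}

```text
time: 37.28
tool_pos: [0.4509, -0.3281, 0.0155]
tcp_rot: [-2.221, -2.215, 0.001]
wrist_force: [-0.2, -0.4, 0.7]
width: 0.5
grip_force: 0.0
```

Call:
{"name": "move_arm", "arguments": {"series": [3, 0, 0, 0, 0, 0, 0, 3, 0, 0, 0, 0, 0, 0, 3, 0, 0, -5, 0, 0, 0, 3, 0, 0, -5, 0, 0, 0, 3, 4, 3.4, -3, 0, 0, 0]}}

```text
time: 37.9
tool_pos: [0.4868, -0.2938, 0.1525]
tcp_rot: [2.227, 2.206, 0.001]
wrist_force: [0.7, 0.4, 0.2]
width: 0.461
grip_force: 31.5
```

Call:
{"name": "move_arm", "arguments": {"series": [3, 4, 3.4, 0, 0, 0, 0, 3, 4, 3.4, 0, 0, 0, 0, 3, 4, 3.4, 0, 0, 0, 0, 3, 4, 3.4, 0, 0, 0, 0, 3, 4, 3.4, 0, 0, 0, 0]}}

```text
time: 38.52
tool_pos: [0.6586, -0.0905, 0.1495]
tcp_rot: [2.225, 2.214, 0.002]
wrist_force: [0.9, -0.3, -0.7]
width: 0.46
grip_force: 31.5
```

Call:
{"name": "move_arm", "arguments": {"series": [3, 0, 0, 0, 0, 0, 0, 3, 0, 0, 3, 0, 0, 0, 3, 0, 0, 2, 0, 0, 0, 3, 0, 0, 0, 0, 0, 0, 3, 0, 0, 0, 0, 0, 0]}}

```text
time: 39.15
tool_pos: [0.6572, -0.0924, 0.0985]
tcp_rot: [2.227, 2.215, 0.001]
wrist_force: [0.3, -0.2, 0.1]
width: 0.46
grip_force: 31.5
```

Run:
```python
from h import *
go(.656,-.0935,.027,0)
```

```text
shift cm [-0.11 -0.12  7.15] closing heading -0.3 turn z -0.3 tcp [ 0.6572 -0.0924  0.0985] t 39.15 tilt [ 0.001 -0.    -1.   ]
```

Call:
{"name": "move_arm", "arguments": {"series": [3, -0.1, -0.1, 3, 0, 0, 0, 3, 0, 0, 3, 0, 0, 0, 3, 0, 0, 1.1, 0, 0, 0, 3, 0, 0, 0, 0, 0, 0, 3, 0, 0, 0, 0, 0, 0]}}

```text
time: 39.78
tool_pos: [0.6574, -0.0931, 0.0286]
tcp_rot: [2.225, 2.214, 0.003]
wrist_force: [0.7, -0.7, 0.2]
width: 0.461
grip_force: 31.5
```

Call:
{"name": "move_arm", "arguments": {"series": [3, 0, 0, 0, 0, 0, 0, 5, 0, 0, 0, 0, 0, 0, 6, 0, 0, 0, 0, 0, 0, 6, 0, 0, -5, 0, 0, 0, 6, 0, 0, -6, 0, 0, 0]}}

```text
time: 40.4
tool_pos: [0.6544, -0.0925, 0.1359]
tcp_rot: [-2.225, -2.213, 0.004]
wrist_force: [1.7, -0.7, 0.2]
width: 0.705
grip_force: 0.0
```

Call:
{"name": "move_arm", "arguments": {"series": [6, 2, -2, -5, 0, 0, 0, 6, 0, -5, -3, 0, 0, 0, 6, 0, -5, 0, 0, 0, 0, 6, 0, 0, 0, 0, 0, 0, 6, 0, 0, 0, 0, 0, 0]}}

```text
time: 41.02
tool_pos: [0.5365, -0.0722, 0.2172]
tcp_rot: [2.226, 2.215, 0.002]
wrist_force: [0.2, 0.1, 0.3]
width: 0.706
grip_force: 0.0
```

Run:
```python
from h import *
import h
np.set_printoptions(precision=4,suppress=True)
for n in('scene','side'): cv2.imwrite(f'pics/{n}8.png',read_camera(n)[:,:,::-1])
go(.655,.198,.15,0); c=cal('wrist'); cv2.imwrite('pics/w8.png',read_camera('wrist')[:,:,::-1])
a=cv2.convertScaleAbs(cv2.imread('pics/scene8.png')[140:265,110:430],alpha=1.4)
b=cv2.imread('pics/w8.png')[0:384,:]
cv2.imwrite('pics/m8.png',np.vstack([cv2.resize(a,(760,297),interpolation=cv2.INTER_CUBIC),cv2.copyMakeBorder(cv2.resize(b,(400,300)),0,0,0,360,cv2.BORDER_CONSTANT)]))
g=cv2.imread('pics/scene8.png',0); p=proj('scene',[[.656,y,.05] for y in(-.0935,.1)]); print(p)
x0,y0=(p.min(0)-14).astype(int);x1,y1=(p.max(0)+14).astype(int)
for t in(150,165): print(t); rects(g,(x0,y0,x1,y1),t,.05,cal('scene'),'scene',60,600)
g=cv2.imread('pics/side8.png',0); p=proj('side',[[.656,y,.05] for y in(-.0935,.1)]); print(p)
x0,y0=(p.min(0)-14).astype(int);x1,y1=(p.max(0)+14).astype(int)
for t in(140,): print(t); rects(g,(x0,y0,x1,y1),t,.05,cal('side'),'side',60,700)
```

```text
shift cm [27.09 11.62  6.72] closing heading -0.3 turn z -0.3 tcp [ 0.5373 -0.0723  0.2171] t 41.125 tilt [ 0.001 -0.    -1.   ]
[[186.6438 221.2069]
 [258.6648 235.2916]]
150
px [259. 237.] centre mm [659.  101.5] size [31. 31.] ang 12.1
px [240. 232.] centre mm [658.3  51. ] size [31.4 31.2] ang 12.8
px [223. 229.] centre mm [656.3   4.4] size [32.4 32.7] ang 38.7
px [204. 225.] centre mm [656.7 -44.6] size [30.1 32.8] ang 61.8
px [186. 222.] centre mm [660.1 -95.1] size [26.3 29.1] ang 12.1
165
[[307.0085 228.4745]
 [263.9533 184.168 ]]
140
px [295. 217.] centre mm [655.6 -45.3] size [33.7 32.1] ang 17.5
px [284. 205.] centre mm [655.7   3. ] size [31.5 32.4] ang 1.3
px [274. 195.] centre mm [656.2  50.6] size [30.  32.5] ang 1.2
px [302. 200.] centre mm [705.9  -3.9] size [181.2  26. ] ang 83.7
px [314. 177.] centre mm [783.1  39.6] size [88.1 52.7] ang 58.0
```

View pics/m8.png

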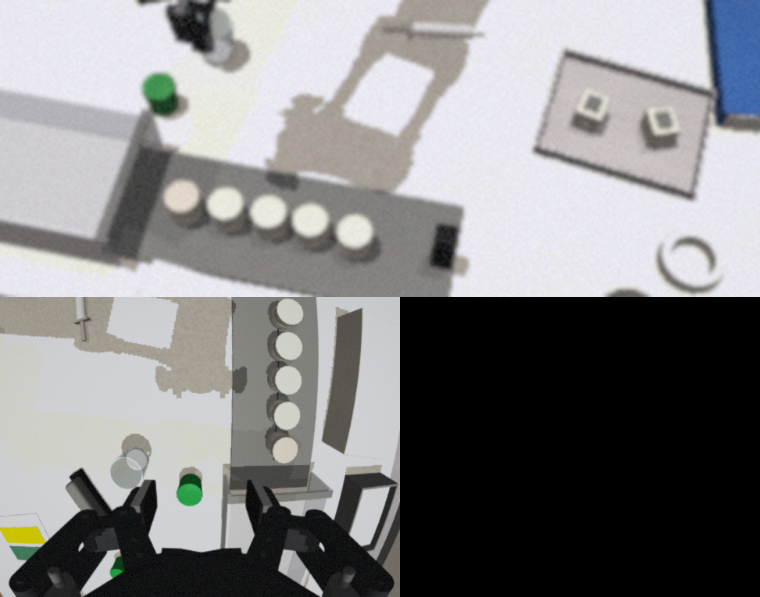

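The five pots stand in a straight row, with scene-measured y from -95 to +101 mm in roughly 49 mm steps and x about 656 to 660. Both cartridges are upright in the tray, and the beaker and greens are untouched. Now to the handle.

Call:
{"name": "move_arm", "arguments": {"series": [6, 4.5, 1.95, 0, 0, 0, 0, 6, 4.5, 1.95, 0, 0, 0, 0, 6, 4.5, 1.95, 0, 0, 0, 0, 6, 4.5, 1.95, 0, 0, 0, 0, 6, 4.5, 1.95, 0, 0, 0, 0]}}

```text
time: 41.8
tool_pos: [0.6363, 0.1542, 0.2161]
tcp_rot: [-2.227, -2.216, 0.0]
wrist_force: [-0.0, -0.4, -1.1]
width: 0.702
grip_force: 0.0
```

Call:
{"name": "move_arm", "arguments": {"series": [6, 4.5, 1.95, 0, 0, 0, 0, 6, 0, 0, 4, 0, 0, 0, 6, 0, 0, 4, 0, 0, 0, 6, 0, 0, 0, 0, 0, 0, 6, 0, 0, 0, 0, 0, 0]}}

```text
time: 42.42
tool_pos: [0.6556, 0.1975, 0.1376]
tcp_rot: [2.227, 2.215, 0.001]
wrist_force: [0.1, -0.2, 0.9]
width: 0.699
grip_force: 0.0
```

Run:
```python
from h import *
go(.655,.197,.05,0)
```

```text
shift cm [-0.05 -0.07  8.76] closing heading -0.3 turn z -0.3 tcp [0.6556 0.1975 0.1376] t 42.425 tilt [ 0.001  0.    -1.   ]
```

Call:
{"name": "move_arm", "arguments": {"series": [6, 0, 0, 4, 0, 0, 0, 6, 0, 0, 3.7, 0, 0, 0, 6, 0, 0, 1, 0, 0, 0, 3, 0, 0, 0, 0, 0, 0, 1.5, 0, 0, 0, 0, 0, 0]}}

```text
time: 43.05
tool_pos: [0.6541, 0.1977, 0.0525]
tcp_rot: [-2.226, -2.214, 0.001]
wrist_force: [-19.3, 0.3, 13.8]
width: 0.288
grip_force: 9.6
```

Call:
{"name": "move_arm", "arguments": {"series": [1, 0, 0, 0, 0, 0, 0, 1, 0, 0, 0, 0, 0, 0, 1, -0.5, 0, 0, 0, 0, 0, 1, -1, 0, 0, 0, 0, 0, 1, -1.5, 0, 0, 0, 0, 0]}}

```text
time: 43.68
tool_pos: [0.6537, 0.1688, 0.0526]
tcp_rot: [-2.225, -2.216, -0.001]
wrist_force: [-6.5, 3.7, 4.8]
width: 0.278
grip_force: 31.0
```

Call:
{"name": "move_arm", "arguments": {"series": [1, -1.6, 0, 0, 0, 0, 0, 1, -1.6, 0, 0, 0, 0, 0, 1, -1.6, 0, 0, 0, 0, 0, 1, -1.6, 0, 0, 0, 0, 0, 1, -1.6, 0, 0, 0, 0, 0]}}

```text
time: 44.3
tool_pos: [0.6538, 0.0879, 0.0526]
tcp_rot: [-2.226, -2.216, -0.002]
wrist_force: [-3.4, 3.7, 5.4]
width: 0.28
grip_force: 30.9
```

Call:
{"name": "move_arm", "arguments": {"series": [1, -1.6, 0, 0, 0, 0, 0, 1, -1.6, 0, 0, 0, 0, 0, 1, -1.6, 0, 0, 0, 0, 0, 1, -1.6, 0, 0, 0, 0, 0, 1, -1.6, 0, 0, 0, 0, 0]}}

```text
time: 44.92
tool_pos: [0.6539, 0.0075, 0.0526]
tcp_rot: [-2.227, -2.216, -0.002]
wrist_force: [-3.6, 3.1, 6.0]
width: 0.28
grip_force: 31.1
```

Call:
{"name": "move_arm", "arguments": {"series": [1, -1.5, 0, 0, 0, 0, 0, 1, -1.3, 0, 0, 0, 0, 0, 1, -1.2, 0, 0, 0, 0, 0, 1, -1, 0, 0, 0, 0, 0, 1, -0.8, 0, 0, 0, 0, 0]}}

```text
time: 45.55
tool_pos: [0.654, -0.0508, 0.0526]
tcp_rot: [2.226, 2.215, 0.002]
wrist_force: [-3.1, 1.6, 5.1]
width: 0.278
grip_force: 31.0
```

Call:
{"name": "move_arm", "arguments": {"series": [1, -0.6, 0, 0, 0, 0, 0, 1, -0.6, 0, 0, 0, 0, 0, 1, -0.6, 0, 0, 0, 0, 0, 1, -0.5, 0, 0, 0, 0, 0, 1, -0.4, 0, 0, 0, 0, 0]}}

```text
time: 46.18
tool_pos: [0.6539, -0.0778, 0.0526]
tcp_rot: [2.226, 2.215, 0.002]
wrist_force: [-1.7, 3.3, 4.8]
width: 0.282
grip_force: 31.1
```

Call:
{"name": "move_arm", "arguments": {"series": [1, -0.4, 0, 0, 0, 0, 0, 1, -0.4, 0, 0, 0, 0, 0, 1, 0, 0, 0, 0, 0, 0]}}

```text
time: 46.55
tool_pos: [0.654, -0.0824, 0.0525]
tcp_rot: [-2.226, -2.214, -0.007]
wrist_force: [-2.4, 13.3, 6.3]
width: 0.279
grip_force: 31.2
```

Force is building, so it is meeting the stop. I press a little more, then let go.

Call:
{"name": "move_arm", "arguments": {"series": [1, -0.4, 0, 0, 0, 0, 0, 1, 0, 0, 0, 0, 0, 0, 1, 0, 0, 0, 0, 0, 0]}}

```text
time: 46.92
tool_pos: [0.654, -0.0825, 0.0525]
tcp_rot: [-2.224, -2.211, -0.012]
wrist_force: [-3.4, 22.7, 8.2]
width: 0.271
grip_force: 31.3
```

Call:
{"name": "move_arm", "arguments": {"series": [3.5, 0, 0, 0, 0, 0, 0, 5, 0, 0, 0, 0, 0, 0, 6, 0, 0, 0, 0, 0, 0, 6, 0, 0, -5, 0, 0, 0, 6, 0, 0, -5, 0, 0, 0]}}

```text
time: 47.55
tool_pos: [0.6522, -0.0905, 0.1498]
tcp_rot: [-2.227, -2.214, 0.002]
wrist_force: [1.2, 0.2, 0.1]
width: 0.705
grip_force: 0.0
```

Call:
{"name": "move_arm", "arguments": {"series": [6, 0, 0, -5, 0, 0, 0, 6, 4, -5, 0, 0, 0, 0, 6, 4, -4, 0, 0, 0, 0, 6, 4, -4, 0, 0, 0, 0, 6, 0, 0, 0, 0, 0, 0]}}

```text
time: 48.18
tool_pos: [0.522, 0.0314, 0.1995]
tcp_rot: [-2.224, -2.217, 0.001]
wrist_force: [0.8, -0.3, -0.2]
width: 0.7
grip_force: 0.0
```

Run:
```python
from h import *
np.set_printoptions(precision=1,suppress=True)
ims=[]
for n in('scene','side'):
    im=read_camera(n)[:,:,::-1]; cv2.imwrite(f'pics/{n}9.png',im); print(n,proj(n,[[.655,-.082,.076]]+[[.656,-.282+d,.05] for d in(-.097,-.047,.002,.05,.1)]))
    a=im[140:280,30:270] if n=='scene' else im[130:384,210:470]
    ims.append(cv2.resize(cv2.convertScaleAbs(a,alpha=1.4),(400,400*a.shape[0]//a.shape[1]),interpolation=cv2.INTER_CUBIC))
h=max(i.shape[0] for i in ims); cv2.imwrite('pics/m9.png',np.hstack([cv2.copyMakeBorder(i,0,h-i.shape[0],0,0,cv2.BORDER_CONSTANT) for i in ims]))
s=read_state(); print(s['tool_pos'],s['time'])
```

```text
scene [[189.6 217.2]
 [ 85.2 201.4]
 [102.6 204.8]
 [119.7 208.1]
 [136.7 211.4]
 [154.6 214.9]]
side [[305.  218.9]
 [390.7 314.6]
 [373.8 297.2]
 [358.3 281.3]
 [344.  266.5]
 [330.  252.1]]
[0.5 0.  0.2] 48.275
```

View pics/m9.png

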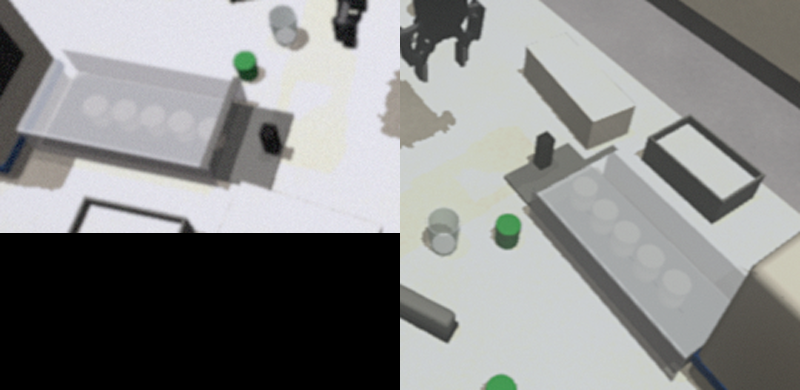

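The carriage is home: the handle is where predicted, near scene px (190,217). All five pots are in an even row under the hood at side-crop (585,187) to (677,283). I hand in.

```bash
python3 -c "
from workcell import *
print(finish_job())"
```

```text
the job is handed in; nothing more can be done
None
```

I handed the job in at about 48 s of the 210 s allowed, without seeing a verdict: the carriage is fully home with all five pots in an even row on the line, both cartridges stand in the steel tray, and I disturbed nothing else that I could see.

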